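Sort and clamp the engraver's die canisters by feel

TASK

Some of these look-alike canisters hold a finished die and some are empty: lift each one to feel which it is, and stand the light, empty ones upright in the green return tray with their lids left raised as they are. Stand the heavy, loaded ones upright in the channel of the clamp rail and press each of their lids down until it is felt to be fully home. Only when every canister is sorted and the loaded ones' lids are home, push the blue jaw along until it stops hard (about 15 N) with the loaded canisters packed against the end stop, leave it there, and leave the other things on the bench alone.

Things in the scene. Friction and masses are not known exactly. Their poses are not given: they have to be found in the camera images.
- can_1_c (a point): one of up to six round metal canisters that all look alike (absent ones read None from the start): upright cylinder 56 mm across, 60 mm tall without its lid, grey band low on its side; this point is its centre, 30 mm above its underside, z up its axis. Loaded with a die it weighs 300 to 380 g, empty 80 to 105 g; nothing else tells them apart.
- can_2_c (a point): one of up to six round metal canisters that all look alike (absent ones read None from the start): upright cylinder 56 mm across, 60 mm tall without its lid, grey band low on its side; this point is its centre, 30 mm above its underside, z up its axis. Loaded with a die it weighs 300 to 380 g, empty 80 to 105 g; nothing else tells them apart.
- can_3_c (a point): one of up to six round metal canisters that all look alike (absent ones read None from the start): upright cylinder 56 mm across, 60 mm tall without its lid, grey band low on its side; this point is its centre, 30 mm above its underside, z up its axis. Loaded with a die it weighs 300 to 380 g, empty 80 to 105 g; nothing else tells them apart.
- can_4_c (a point): one of up to six round metal canisters that all look alike (absent ones read None from the start): upright cylinder 56 mm across, 60 mm tall without its lid, grey band low on its side; this point is its centre, 30 mm above its underside, z up its axis. Loaded with a die it weighs 300 to 380 g, empty 80 to 105 g; nothing else tells them apart.
- can_5_c (a point): one of up to six round metal canisters that all look alike (absent ones read None from the start): upright cylinder 56 mm across, 60 mm tall without its lid, grey band low on its side; this point is its centre, 30 mm above its underside, z up its axis. Loaded with a die it weighs 300 to 380 g, empty 80 to 105 g; nothing else tells them apart.
- can_6_c (a point): one of up to six round metal canisters that all look alike (absent ones read None from the start): upright cylinder 56 mm across, 60 mm tall without its lid, grey band low on its side; this point is its centre, 30 mm above its underside, z up its axis. Loaded with a die it weighs 300 to 380 g, empty 80 to 105 g; nothing else tells them apart.
- lid_1 (a joint): the press-in lid of can_1: a dark disc 54 mm across, 5 mm thick, that stays on its canister. 0 = raised, its underside 6 mm above the canister's rim and an orange neck showing (its top 71 mm above the canister's underside); 0.006 = fully home on its stop (top 65 mm). It is stiff: it needs 3 to 7 N to move down, stays where it is left, and meets a hard stop when home.
- lid_2 (a joint): the press-in lid of can_2: a dark disc 54 mm across, 5 mm thick, that stays on its canister. 0 = raised, its underside 6 mm above the canister's rim and an orange neck showing (its top 71 mm above the canister's underside); 0.006 = fully home on its stop (top 65 mm). It is stiff: it needs 3 to 7 N to move down, stays where it is left, and meets a hard stop when home.
- lid_3 (a joint): the press-in lid of can_3: a dark disc 54 mm across, 5 mm thick, that stays on its canister. 0 = raised, its underside 6 mm above the canister's rim and an orange neck showing (its top 71 mm above the canister's underside); 0.006 = fully home on its stop (top 65 mm). It is stiff: it needs 3 to 7 N to move down, stays where it is left, and meets a hard stop when home.
- lid_4 (a joint): the press-in lid of can_4: a dark disc 54 mm across, 5 mm thick, that stays on its canister. 0 = raised, its underside 6 mm above the canister's rim and an orange neck showing (its top 71 mm above the canister's underside); 0.006 = fully home on its stop (top 65 mm). It is stiff: it needs 3 to 7 N to move down, stays where it is left, and meets a hard stop when home.
- lid_5 (a joint): the press-in lid of can_5: a dark disc 54 mm across, 5 mm thick, that stays on its canister. 0 = raised, its underside 6 mm above the canister's rim and an orange neck showing (its top 71 mm above the canister's underside); 0.006 = fully home on its stop (top 65 mm). It is stiff: it needs 3 to 7 N to move down, stays where it is left, and meets a hard stop when home.
- lid_6 (a joint): the press-in lid of can_6: a dark disc 54 mm across, 5 mm thick, that stays on its canister. 0 = raised, its underside 6 mm above the canister's rim and an orange neck showing (its top 71 mm above the canister's underside); 0.006 = fully home on its stop (top 65 mm). It is stiff: it needs 3 to 7 N to move down, stays where it is left, and meets a hard stop when home.
- rail: the clamp rail, a fixed steel channel 370 mm long; origin under the channel, on the table; y runs along the channel towards the end stop, x across, z up. Channel floor 6 mm above the table, 64 mm wide between two side walls (20 mm thick) whose tops are 18 mm above the table. The end stop's face is at y = 140 mm, it is 30 mm thick and 50 mm tall. The sliding jaw fills the other end; the floor runs on behind it to y = -200 mm.
- rail_stop (a point): middle of the foot of the end stop's face, on the channel floor; same axes as the rail
- jaw (a joint): the sliding blue jaw of the clamp rail, a block 60 mm wide, 40 mm thick along the rail, its top 54 mm above the table. 0 = fully open (face 240 mm from the end stop), grows in metres as it slides towards the stop, up to 0.19. It drags with about 2 N and stays where it is left; canisters it pushes slide along the floor with a few N more until they meet the stop.
- jaw_face (a point): middle of the jaw's clamping face (aluminium), 30 mm above the table; same axes as the rail
- jaw_back (a point): middle of the jaw's rear face, 40 mm behind the clamping face, 30 mm above the table: push here towards the stop; same axes as the rail
- tray: the green return tray, fixed: inside 250 mm along its x, 110 mm along its y, floor 6 mm thick, walls 6 mm thick and 16 mm tall from the table; origin under its centre, on the table
- hammer: bystander: a ball hammer with a wooden handle, 240 mm long, lying; origin at the middle of its underside
- loupe: bystander: a black eye loupe, 32 mm across, 24 mm tall; origin at the middle of its underside
- blank: bystander: a brass blank 50 x 35 x 6 mm; origin at the middle of its underside
- polish: bystander: a jar of polish, 44 mm across, 75 mm tall, red cap; origin at the middle of its underside
- graver: bystander: a hand tool 150 mm long, lying; origin at the middle of its underside
- block: bystander: a dark wooden block 70 x 50 x 30 mm; origin at the middle of its underside

How it is judged:
By the outcome, as a careful person would: the job done as asked, in the order asked, and still so for the second after the job is handed in, with the robot touching nothing.
Of can_1, can_2, can_3, can_4, can_5, can_6 only 4 to 6 are there at a start; the rules pass over those that are not, and their reading is None.
At some moment in a run one of can_1, can_2, can_3, can_4, can_5, can_6 may be knocked a few centimetres aside while the robot is not near it.
It also fails if it takes over 210 s, if anything falls off the work surface, if the arm or the gripper's body presses on something with over 40 N, if the wrist force passes 120 N, or if a joint passes its speed limit or range.

ROBOT

A 7-joint arm with a two-finger parallel gripper is mounted at the origin on the work surface. World frame = base frame: x ahead of the robot, y to its left, z up, the work surface at z = 0. Lengths are in m, angles in rad, forces in N, time in s.
With the tool pointing down it reaches from about 0.425 to 0.925 m from the base axis. Payload 6.8 kg.
Tool frame: the origin (TCP) lies between the finger pads; the fingertips stand 17 mm ahead of it and the grasp point (between the pads) lies 2 mm behind it; z points along the fingers, y is the direction in which the jaws open and shut (so a half turn about z gives the same grasp; the last joint's range is limited). The gripper opens to 85 mm and grips with 20 to 120 N. Pads are 22 mm wide; open, the fingers measure 114 mm over their backs; the gripper's body (76 mm by 85 mm) begins 54 mm behind the grasp point. The pads swing forward as they close: fully open they stand 13 mm farther back than shut.
Start: joints at [1.035, 0.477, 0.022, 1.555, -0.011, 1.109, -0.083], TCP at [0.28, -0.614, 0.248] pointing down, gripper open.
Joint ranges: [-2.96, 2.96], [-0.34, 2.1], [-1.41, 1.46], [0.24, 2.44], [-1.37, 4.51], [0.17, 1.92], [-2.96, 2.96]. Speed limits (rad/s): [2.39, 2.39, 3.14, 3.14, 3.14, 3.14, 3.14].

INTERFACE

Orientations are given as a rotation vector (axis times angle).
In Python, from rig import ctrl gives the robot as it stands.
- The arm moves only by the tool carry_out, never from a script. Its argument "increments" is a list of rows, each a list of 7 numbers: the shift along the tool's x, y, z in mm, then the turn, a rotation vector about the tool's x, y, z in degrees, then the finger opening in mm, from 0 to 85.4. A call has 1 to 12 rows; each row is the pose to reach, as a shift and turn from the pose commanded when the call began, along the tool's axes at that moment; what a row does not reach only later rows make up. A row lasts 1/8 s, in which the tool goes at most 62.5 mm and 10.7 degrees, less where a joint would pass 70% of its speed; a pose out of reach is approached as far as the arm can. A call with a gripper value outside its range is refused whole. The fingers move at their own pace and stop on an object; "squeeze" is the grip in N (left out, the last holds). Time passes only in rows, so rows that repeat a pose let the fingers close. It gives the time, the measured TCP pose, the force and the opening at its end, in the units of the state.
- ctrl.sense(): the state, without advancing time (a new reading comes with each control period).
- ctrl.camera(name): name is "scene" or "top" or "wrist"; returns a dict with "frame" (480x640x3 uint8, red, green, blue), "mtx" (3x3 intrinsics, pixels), "k1" (the pictures are not rectified: a ray, as slopes to the right and down, at radius r is drawn at 1 + k1 r^2 times it, then the intrinsics apply), "extrinsics" (4x4, takes a point from camera to world coordinates); the wrist camera has in their place "T_tool_cam" (4x4, takes a point from camera to tool coordinates, whose origin is the TCP and whose axes are the flange's). Camera axes: x right, y down, z forward; pixel columns grow to the right and rows downward; lengths in m; the calibration is good to about 2 mm. A picture is of the moment at which its call begins: read the wrist's pose just before it. There is no depth.
- ctrl.close_job(): hands the job in, once; it reports no verdict.
Trained networks look in a picture, given as the dict that the camera call returned (one of the last four; its "shot" number tells which), for a name from the list of things; names that differ only in an ending like _2 or _b are one class to them, and where a whole thing is asked for, a point or a joint stands for the part that bears it (a point fixed in the world has none). Each returns a list of dicts, best first, with "score" (0 to 1); they miss things now and then, are a little off and sometimes report something else, mostly with a low value. They report only what shows in the picture. A call takes as long as a camera call.
- ctrl.outline_of(picture, name): "mask" (480x640 bool, what is visible of it) and "position" ([column, row] in pixels, amid what is visible of it).
The state is a dict: "time_s": time; "qpos": joint angles; "dq": joint speeds; "effort": joint torques, N m; "position": TCP position; "tcp_rot": TCP orientation; "ft_force": force on the tool from outside, world axes, zero at the start; "ft_torque": the same for the moment, N m; "finger_gap": opening from 0.0 (shut) to 1.0 (fully open).
Only numpy, scipy, OpenCV 4.12 (cv2) and the standard library are available. Lean on these libraries where they do the work, as an engineer would, in place of code of your own. Each camera call takes 0.05 s, during which the arm holds its last target.

## Working session

There is one attempt and no reset: what is moved stays moved. The work goes in short steps, Python scripts to look and compute and a tool call to move; the robot and the scene stay as the last step left them, time stands still between calls to the robot, and variables do not carry over. Pictures are saved under pics/ and viewed, and the job is handed in when it is done.

Besides the shell and the picture viewer there is one more tool, called after "Call:" as name([rows], argument=value, ...), one row to a line, values as JSON. carry_out: Moves the arm, as the interface text tells. Its arguments: {"type":"object","properties":{"increments":{"type":"array"},"squeeze":{"type":"number"}},"required":["increments"]}

```bash
ls; mkdir -p pics
python3 - <<'E'
from rig import ctrl
import cv2,numpy as np
print(ctrl.sense())
for n in("scene","top"):
    p=ctrl.camera(n);cv2.imwrite(f"pics/{n}0.png",p["frame"][:,:,::-1]);print(n,p["mtx"],p["k1"],p["extrinsics"])
p=ctrl.camera("wrist");cv2.imwrite("pics/wrist0.png",p["frame"][:,:,::-1]);print(p["T_tool_cam"],p["mtx"],p["k1"])
E
```

```text
pics
{'time_s': 0.0, 'qpos': array([ 1.03491278,  0.47780972,  0.02233575,  1.5564464 , -0.01151606,
        1.10929486, -0.08309524]), 'dq': array([-0.00099012,  0.00092322,  0.0005772 , -0.00063467, -0.00043548,
       -0.00039809,  0.00070097]), 'effort': array([ 4.05585752e-04, -5.96442211e+01,  1.60792116e+00, -2.81187648e+01,
        1.24333519e-02,  9.39110178e-03,  8.56535962e-06]), 'position': array([ 0.2797905 , -0.61366809,  0.24732129]), 'tcp_rot': array([-3.06827588e+00, -6.66510376e-01,  7.93135030e-04]), 'ft_force': array([-0.50480303, -0.91144651, -0.79993494]), 'ft_torque': array([-0.00038309,  0.03022779, -0.01701192]), 'finger_gap': 1.000495484265785}
scene [[548.20157934   0.         305.35620055]
 [  0.         548.20157934 248.82081815]
 [  0.           0.           1.        ]] 0.016863238229098788 [[-0.29683061  0.7205579  -0.62664815  1.38964731]
 [ 0.95476034  0.21156375 -0.20898197  0.2032461 ]
 [-0.01800758 -0.66033105 -0.75075871  1.05975531]
 [ 0.          0.          0.          1.        ]]
top [[497.81729147   0.         318.21790367]
 [  0.         497.81729147 238.98500394]
 [  0.           0.           1.        ]] 0.026547836470947498 [[ 0.01640471 -0.99342038  0.11334391  0.42465213]
 [-0.9996683  -0.0185467  -0.01786952 -0.04707491]
 [ 0.0198541  -0.11301317 -0.99339511  1.00568505]
 [ 0.          0.          0.          1.        ]]
[[ 3.36609402e-04 -9.47599480e-01 -3.19460657e-01  8.20358331e-02]
 [ 9.99999688e-01  9.07016913e-05  7.84636280e-04 -5.58587119e-05]
 [-7.14545310e-04 -3.19460822e-01  9.47599215e-01 -1.26606609e-01]
 [ 0.00000000e+00  0.00000000e+00  0.00000000e+00  1.00000000e+00]] [[353.98181828   0.         311.79136382]
 [  0.         353.98181828 240.74164702]
 [  0.           0.           1.        ]] -0.0003852969503216926
```

View pics/scene0.png

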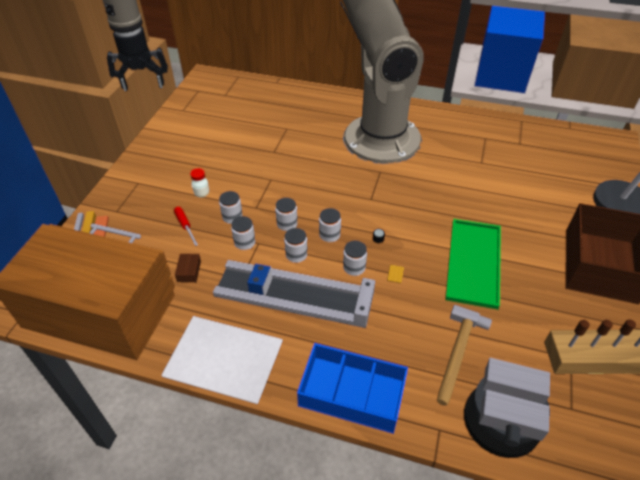

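View pics/top0.png

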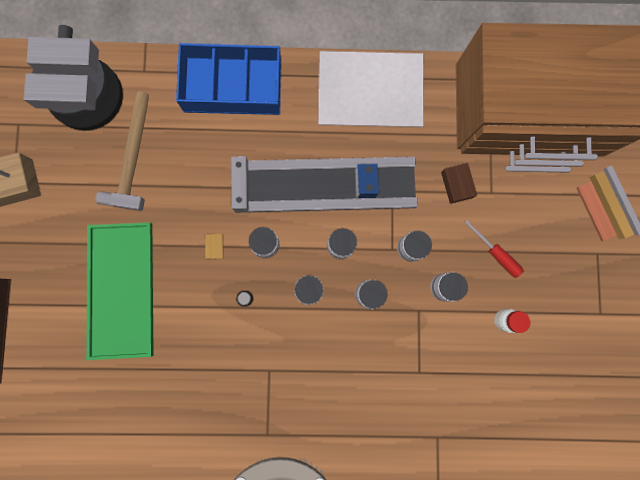

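View pics/wrist0.png

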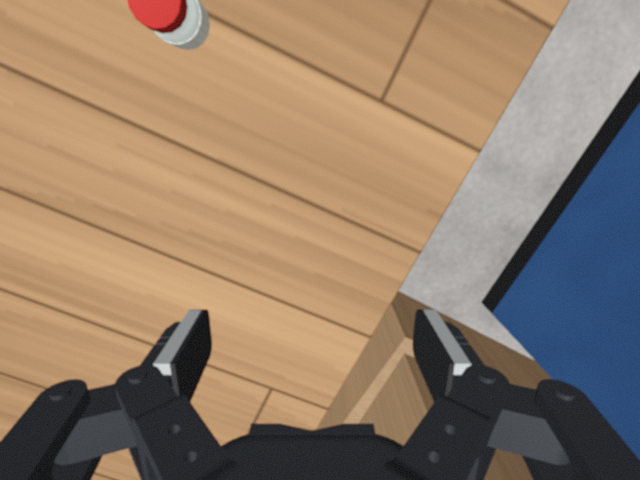

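```bash
cat > h.py <<'E'
import numpy as np,cv2
from rig import ctrl
from scipy.spatial.transform import Rotation as R
def extr(p):
    if "extrinsics" in p: return p["extrinsics"]
    s=p["_s"];T=np.eye(4);T[:3,:3]=R.from_rotvec(s["tcp_rot"]).as_matrix();T[:3,3]=s["position"]
    return T@p["T_tool_cam"]
def proj(p,X):
    T=np.linalg.inv(extr(p));X=np.atleast_2d(X)
    c=X@T[:3,:3].T+T[:3,3];s=c[:,:2]/c[:,2:]
    s=s*(1+p["k1"]*(s**2).sum(1,keepdims=True))
    return s@p["mtx"][:2,:2].T+p["mtx"][:2,2]
def unproj(p,uv,z):
    T=extr(p);d=(np.asarray(uv,float)-p["mtx"][:2,2])/np.diag(p["mtx"])[:2];s=d.copy()
    for _ in range(10): s=d/(1+p["k1"]*(s@s))
    r=T[:3,:3]@np.array([*s,1]);o=T[:3,3];return (o+r*(z-o[2])/r[2])[:2]
def cam(n,save=None):
    s=ctrl.sense();p=ctrl.camera(n)
    if n=="wrist":p["_s"]=s
    if save:cv2.imwrite(f"pics/{save}.png",p["frame"][:,:,::-1])
    return p
A=np.linspace(0,2*np.pi,40)
C=np.c_[np.cos(A),np.sin(A)]
def canmask(p,xy,z0=0,lid=.071):
    P=np.vstack([np.c_[xy+.028*C,0*A+z0],np.c_[xy+.028*C,0*A+z0+.06],np.c_[xy+.027*C,0*A+z0+lid]])
    h=cv2.convexHull(proj(p,P).astype(np.float32))
    m=np.zeros((480,640),np.uint8);cv2.fillConvexPoly(m,h.astype(np.int32),1);return m
def fit(p,mask,z0=0,lid=.071):
    v,u=np.nonzero(mask);c=np.array([u.mean(),v.mean()])
    xy=unproj(p,c,z0+.05)
    for _ in range(4):
        P=np.vstack([np.c_[xy+.028*C,0*A+z0],np.c_[xy+.028*C,0*A+z0+.06],np.c_[xy+.027*C,0*A+z0+lid]])
        h=cv2.convexHull(proj(p,P).astype(np.float32));M=cv2.moments(h)
        mc=np.array([M['m10']/M['m00'],M['m01']/M['m00']])
        xy=xy+unproj(p,c,z0+.04)-unproj(p,mc,z0+.04)
    return xy,cv2.contourArea(h),mask.sum()
def cans(p,z0=0):
    o=[]
    for d in ctrl.outline_of(p,"can_1_c"):
        if d["score"]<.3: continue
        xy,a,b=fit(p,d["mask"],z0);o.append((xy,round(float(b/a),2),round(d["score"],2)))
    return sorted(o,key=lambda t:tuple(t[0]))
def st():
    s=ctrl.sense();Rm=R.from_rotvec(s["tcp_rot"]).as_matrix()
    print("t",round(s["time_s"],2),"p",np.round(s["position"]*1000,1),"yaw_y",np.round(np.degrees(np.arctan2(Rm[1,1],Rm[0,1])),2),"tilt",np.round(Rm[:,2],3),"F",np.round(s["ft_force"],1),"gap",round(s["finger_gap"]*85.4,1));return s
def to(x,y,z,yaw=None):
    """print shift in tool axes mm to reach world mm; yaw = wanted direction of tool y in deg"""
    s=ctrl.sense();Rm=R.from_rotvec(s["tcp_rot"]).as_matrix()
    print("shift",np.round(Rm.T@(np.array([x,y,z])-s["position"]*1000),1))
    if yaw is not None:
        c=np.radians(yaw);Y=np.array([np.cos(c),np.sin(c),0]);Y*=np.sign(Y@Rm[:,1]);Z=np.array([0,0,-1.]);W=np.c_[np.cross(Y,Z),Y,Z]
        print("turn",np.round(np.degrees(R.from_matrix(Rm.T@W).as_rotvec()),2))
E
python3 - <<'E'
from h import *
for n in("top","scene"):
    p=cam(n)
    print(n)
    for c in cans(p):print(np.round(c[0]*1000,1),c[1:])
    for k,z in(("rail",.018),("jaw",.054),("tray",.016),("loupe",.012),("blank",.006),("polish",.04),("graver",.01),("block",.03),("hammer",.02)):
        for d in ctrl.outline_of(p,k)[:2]:
            if d["score"]<.3:continue
            cn=max(cv2.findContours(d["mask"].astype(np.uint8),0,2)[0],key=cv2.contourArea)
            b=cv2.boxPoints(cv2.minAreaRect(cn))
            print(k,round(d["score"],2),np.round(unproj(p,d["position"],z)*1000),"box",[list(np.round(unproj(p,q,z)*1000).astype(int)) for q in b])
E
```

```text
top
[ 445.9 -319.4] (0.98, 0.89)
[ 528.4 -109.4] (0.92, 0.75)
[531.   43.8] (0.83, 0.61)
rail 0.65 [651. -73.] box [[np.int64(703), np.int64(115)], [np.int64(711), np.int64(-264)], [np.int64(598), np.int64(-263)], [np.int64(590), np.int64(111)]]
jaw 0.87 [ 648. -160.] box [[np.int64(684), np.int64(-134)], [np.int64(685), np.int64(-179)], [np.int64(616), np.int64(-179)], [np.int64(615), np.int64(-134)]]
tray 0.87 [432. 324.] box [[np.int64(563), np.int64(395)], [np.int64(565), np.int64(264)], [np.int64(299), np.int64(250)], [np.int64(298), np.int64(376)]]
tray 0.56 [ 385. -445.] box [[np.int64(363), np.int64(-412)], [np.int64(405), np.int64(-415)], [np.int64(402), np.int64(-487)], [np.int64(360), np.int64(-483)]]
loupe 0.65 [415.  81.] box [[np.int64(417), np.int64(100)], [np.int64(439), np.int64(79)], [np.int64(416), np.int64(56)], [np.int64(395), np.int64(77)]]
blank 0.43 [678. 315.] box [[np.int64(594), np.int64(383)], [np.int64(838), np.int64(389)], [np.int64(837), np.int64(293)], [np.int64(592), np.int64(289)]]
polish 0.68 [ 654. -162.] box [[np.int64(688), np.int64(-133)], [np.i
[... 2319 characters left out ...]
[np.int64(423), np.int64(-388)], [np.int64(448), np.int64(-421)]]
graver 0.72 [ 500. -437.] box [[np.int64(476), np.int64(-484)], [np.int64(456), np.int64(-472)], [np.int64(550), np.int64(-375)], [np.int64(569), np.int64(-387)]]
block 0.65 [ 673. -338.] box [[np.int64(635), np.int64(-392)], [np.int64(617), np.int64(-332)], [np.int64(699), np.int64(-294)], [np.int64(716), np.int64(-352)]]
hammer 0.94 [689. 313.] box [[np.int64(841), np.int64(261)], [np.int64(587), np.int64(292)], [np.int64(598), np.int64(379)], [np.int64(846), np.int64(338)]]
hammer 0.62 [519.  39.] box [[np.int64(466), np.int64(-3)], [np.int64(449), np.int64(54)], [np.int64(558), np.int64(79)], [np.int64(574), np.int64(26)]]
```

```bash
cat >> h.py <<'E'
def lids(p,zt=.071,thr=95,draw=None):
    f=p["frame"].astype(int);mx=f.max(2);mn=f.min(2)
    m=((mx<thr)&(mx-mn<22)).astype(np.uint8)
    m=cv2.morphologyEx(m,cv2.MORPH_OPEN,np.ones((3,3)))
    o=[];S=[]
    for c in cv2.findContours(m,0,cv2.CHAIN_APPROX_NONE)[0]:
        a=cv2.contourArea(c)
        if a<150: continue
        h=cv2.convexHull(c);(u,v),(w,hh),_=cv2.fitEllipse(c)
        xy=unproj(p,(u,v),zt);q=proj(p,np.c_[xy+.027*C,0*A+zt]).astype(np.float32)
        r=a/cv2.contourArea(q.reshape(-1,1,2))
        if .75<r<1.3 and a/cv2.contourArea(h)>.9: o.append((np.round(xy*1000,1),round(r,2),(round(u),round(v))))
    return o
def poly(p,m,z):
    cn=max(cv2.findContours(m.astype(np.uint8),0,2)[0],key=cv2.contourArea)
    return np.array([unproj(p,q,z)*1000 for q in cv2.boxPoints(cv2.minAreaRect(cn))]).round(1)
E
python3 - <<'E'
from h import *
for n in("top","scene"):
    p=cam(n);f=p["frame"];print(n)
    for uv in((263,240),(400,185),(310,185)) if n=="top" else ((330,216),(295,237),(320,295)):print(f[uv[1],uv[0]])
    for l in lids(p):print(l)
    h=cv2.cvtColor(f,cv2.COLOR_RGB2HSV)
    g=cv2.inRange(h,(45,100,60),(75,255,255));print("tray",poly(p,g,.016).tolist())
    b=cv2.inRange(h,(100,120,40),(130,255,255))
    mm=np.zeros_like(b);
    if n=="top":mm[150:205,340:400]=1
    else:mm[255:300,235:285]=1
    print("jaw",poly(p,b*mm,.054).tolist())
E
```

```text
top
[73 74 76]
[74 74 77]
[74 75 79]
(array([ 430. , -167.8]), 0.85, (373, 294))
(array([436.2, -47.3]), 0.84, (308, 289))
(array([ 446.9, -318.7]), 0.88, (453, 286))
(array([ 524.7, -251.9]), 0.87, (417, 244))
(array([ 527.1, -109.9]), 0.84, (342, 242))
(array([526.7,  41.7]), 0.84, (262, 240))
tray [[560.8, 395.1], [563.4, 266.3], [298.9, 251.6], [297.7, 376.5]]
jaw [[680.8, -138.0], [683.9, -176.5], [618.2, -180.6], [615.2, -142.3]]
scene
[61 65 69]
[62 65 70]
[62 65 70]
(array([ 699. , -199.1]), 1.28, (235, 279))
(array([530.6,  42.2]), 0.79, (355, 249))
(array([ 531.1, -109.8]), 0.76, (295, 236))
(array([ 528., -253.]), 0.83, (241, 223))
tray [[587.9, 272.1], [307.0, 255.0], [287.0, 391.9], [567.4, 392.0]]
jaw [[707.8, -174.6], [626.2, -184.5], [630.4, -141.8], [711.1, -133.7]]
```

Run:
```python
from h import *
p=cam("top");f=p["frame"][135:230,210:440];cv2.imwrite("pics/rail.png",cv2.resize(f,None,fx=3.4,fy=3.4,interpolation=cv2.INTER_CUBIC)[:,:,::-1])
p=cam("scene");f=p["frame"][240:340,200:390];cv2.imwrite("pics/rail2.png",cv2.resize(f,None,fx=4,fy=4,interpolation=cv2.INTER_CUBIC)[:,:,::-1])
```

```text
(no output)
```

View pics/rail.png

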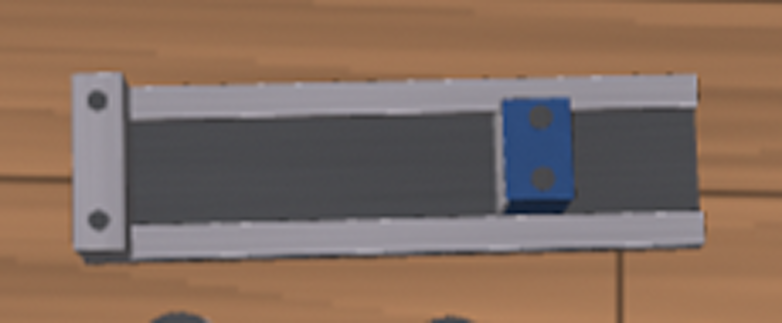

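View pics/rail2.png

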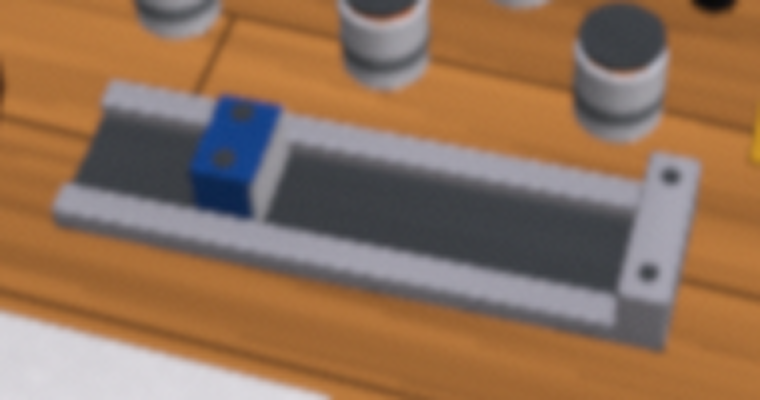

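Run:
```python
from h import *
from scipy.optimize import least_squares
pt=cam("top");ps=cam("scene")
# rail coords: known points
obs=[]
f=lambda u,v:np.array([210+u/3.4,135+v/3.4]); g=lambda u,v:np.array([200+u/4,240+v/4])
obs+= [(pt,f(124,73),(.052,.14,.05)),(pt,f(126,248),(-.052,.14,.05)),(pt,f(74,250),(-.052,.17,.05)),(pt,f(72,73),(.052,.17,.05)),
 (pt,f(695,76),(.052,-.2,.018)),(pt,f(697,106),(.032,-.2,.018)),(pt,f(703,213),(-.032,-.2,.018)),(pt,f(703,247),(-.052,-.2,.018)),
 (ps,g(112,82),(-.052,-.2,.018)),(ps,g(60,212),(.052,-.2,.01)),(ps,g(655,152),(-.052,.14,.05)),(ps,g(700,162),(-.052,.17,.05)),(ps,g(622,292),(.052,.14,.05)),(ps,g(665,303),(.052,.17,.05))]
def W(x,q):
    c,s=np.cos(x[2]),np.sin(x[2]);return np.array([x[0]+c*q[0]-s*q[1],x[1]+s*q[0]+c*q[1],q[2]])
for sel in ("t","s","ts"):
    o=[k for k in obs if ("t" if k[0] is pt else "s") in sel]
    r=least_squares(lambda x:np.concatenate([proj(p,W(x,q))[0]-uv for p,uv,q in o]),[.65,-.07,0],loss="soft_l1")
    print(sel,r.x[:2]*1000,np.degrees(r.x[2]),np.round(r.fun,1).tolist())
print("face",unproj(pt,f(497,110),.04),unproj(pt,f(500,205),.04))
```

```text
t [648.73770684 -62.08972822] 2.4306922769147854 [-0.4, -0.4, -0.4, 0.4, -0.7, 0.2, -0.5, -0.1, 0.7, -0.3, 0.6, 0.5, 0.3, -0.0, 0.7, -0.3]
s [651.67425828 -58.87654655] 2.254610643624353 [0.4, -1.2, -1.4, 0.8, -0.4, -0.4, 1.0, -0.4, -1.1, 0.3, 1.5, 0.4]
ts [649.39593485 -61.24363033] 2.2939443139030975 [-0.8, -0.9, -0.9, -0.1, -1.2, -0.4, -0.9, -0.7, 0.3, -0.4, 0.2, 0.4, -0.2, -0.1, 0.3, -0.4, -0.2, -2.0, -1.9, -0.2, -1.2, -1.4, 0.3, -1.4, -1.9, -0.8, 0.7, -0.8]
face [ 0.67946642 -0.13751714] [ 0.62309252 -0.13972655]
```

Run:
```python
from h import *
st();to(447,-319,170,2)
```

```text
t 1.55 p [ 280.1 -614.2  248.3] yaw_y -65.49 tilt [ 0. -0. -1.] F [ 0.5  0.7 -1. ] gap 85.3
shift [ 274.4 -199.3   78.3]
turn [  0.     0.   -67.49]
```

Call:
carry_out([
  [60,-40,10,0,0,-10,85],
  [110,-80,25,0,0,-20,85],
  [165,-120,40,0,0,-30,85],
  [220,-160,60,0,0,-40,85],
  [274,-199,78,0,0,-50,85],
  [274,-199,78,0,0,-60,85],
  [274,-199,78,0,0,-67.5,85],
  [274,-199,78,0,0,-67.5,85],
  [274,-199,78,0,0,-67.5,85],
  [274,-199,78,0,0,-67.5,85],
])

```text
time_s: 2.8
position: [0.4465, -0.3201, 0.1704]
tcp_rot: [2.185, 2.257, -0.0]
ft_force: [-0.1, 0.1, 0.6]
finger_gap: 0.997
```

```bash
cat >> h.py <<'E'
def look(save,zt=.071):
    p=cam("wrist",save);print("wrist",*lids(p,zt),sep="\n ");return p
E
python3 - <<'E'
from h import *
s=st();print(s["qpos"].round(2));look("w1")
for l in lids(cam("top","t1")):print(l)
to(446,-319,40,2)
E
```

```text
t 2.8 p [ 446.5 -320.1  170.4] yaw_y 1.86 tilt [ 0. -0. -1.] F [-0.1  0.1  0.6] gap 85.1
[ 0.77  0.38 -0.33  1.91  0.16  0.87  0.4 ]
wrist
(array([ 430. , -167.8]), 0.85, (373, 294))
(array([436.1, -47.4]), 0.83, (309, 289))
(array([ 446.8, -318.7]), 0.88, (453, 286))
(array([ 524.8, -252. ]), 0.86, (417, 244))
(array([ 527.3, -109.8]), 0.83, (342, 242))
(array([526.6,  41.8]), 0.84, (262, 240))
shift [  0.9  -0.6 130.4]
turn [ 0.01  0.02 -0.08]
```

View pics/w1.png

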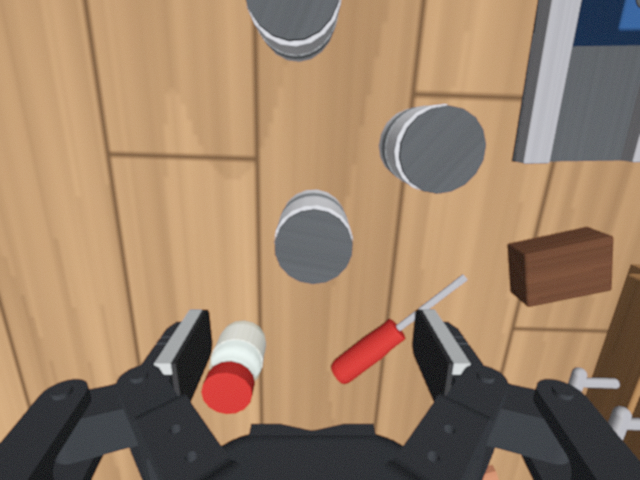

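Run:
```python
from h import *
p=cam("wrist")
for uv in((313,245),(439,149),(294,8)):print(unproj(p,uv,.071),p["frame"][uv[1],uv[0]])
print(proj(p,[[.4465,-.32,.071],[.4465,-.32,.17]]))
```

```text
[ 0.44729335 -0.31706101] [103 106 112]
[ 0.52313507 -0.25140453] [102 105 111]
[ 0.43198506 -0.17896836] [ 97 102 105]
[[311.68186683 249.04234117]
 [311.63084197 330.83345735]]
```

Call:
carry_out([
  [1.5,-1,45,0,0,0,85],
  [1.5,-1,90,0,0,0,85],
  [1.5,-1,120,0,0,0,85],
  [1.5,-1,132,0,0,0,85],
  [1.5,-1,132,0,0,0,40],
  [1.5,-1,132,0,0,0,40],
  [1.5,-1,132,0,0,0,40],
  [1.5,-1,132,0,0,0,40],
  [1.5,-1,132,0,0,0,40],
], squeeze=40)

```text
time_s: 4.08
position: [0.4467, -0.3186, 0.0397]
tcp_rot: [2.181, 2.258, 0.001]
ft_force: [-1.6, 0.3, 7.3]
finger_gap: 0.648
```

Run:
```python
from h import *
st()
```

```text
t 4.08 p [ 446.7 -318.6   39.7] yaw_y 2.0 tilt [ 0.002 -0.001 -1.   ] F [-1.6  0.3  7.3] gap 55.3
```

Call:
carry_out([
  [0,0,-10,0,0,0,40],
  [0,0,-50,0,0,0,40],
  [0,0,-100,0,0,0,40],
  [0,0,-130,0,0,0,40],
  [0,0,-130,0,0,0,40],
  [0,0,-130,0,0,0,40],
])

```text
time_s: 4.82
position: [0.445, -0.3177, 0.1678]
tcp_rot: [-2.181, -2.259, 0.001]
ft_force: [-0.4, -0.4, -2.3]
finger_gap: 0.653
```

Run:
```python
from h import *
st();look("w2");print(np.mean([ (cam("wrist"),ctrl.sense()["ft_force"])[1] for _ in range(3)],0))
```

```text
t 4.83 p [ 445.  -317.7  167.8] yaw_y 2.0 tilt [-0.001  0.    -1.   ] F [-0.4 -0.4 -2.3] gap 55.7
wrist
[-0.08223338 -0.16960325 -1.20083395]
```

View pics/w2.png

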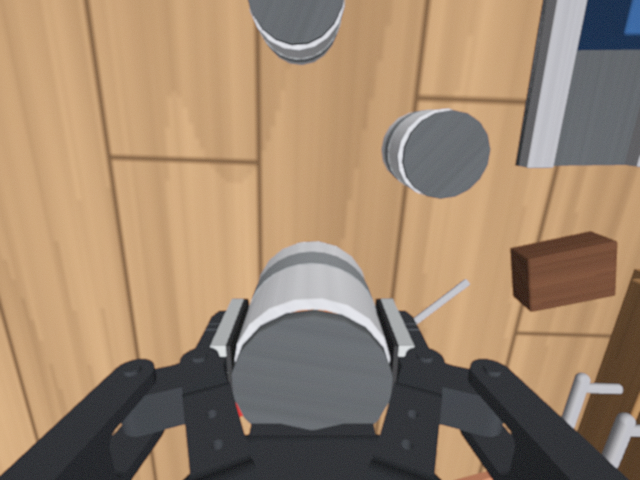

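```bash
cat >> h.py <<'E'
def weigh(n=12):
    F=[];Tq=[]
    for _ in range(n):
        ctrl.camera("wrist");s=ctrl.sense();F.append(s["ft_force"]);Tq.append(s["effort"][1])
    F=np.array(F);print("weigh",F.mean(0).round(2),"sd",F.std(0).round(2),"effort2",np.mean(Tq).round(2))
E
python3 - <<'E'
from h import *
weigh();st();print("tray1");to(520,326,160,2)
E
```

```text
weigh [ 0.12 -0.25 -1.2 ] sd [0.71 0.56 0.4 ] effort2 -48.91
t 5.62 p [ 445.8 -318.   168.3] yaw_y 2.01 tilt [ 0. -0. -1.] F [ 0.3 -1.2 -1.5] gap 55.4
tray1
shift [641.   96.8   8.3]
turn [0.   0.   0.01]
```

Run:
```python
from h import *
from scipy.optimize import least_squares
ob=[]
for n in("top","scene"):
    p=cam(n);h=cv2.cvtColor(p["frame"],cv2.COLOR_RGB2HSV)
    g=cv2.inRange(h,(45,100,40),(75,255,255))
    c=max(cv2.findContours(g,0,2)[0],key=cv2.contourArea);hull=cv2.convexHull(c)
    q=cv2.approxPolyDP(hull,6,True)[:,0].astype(float)
    print(n,q.tolist(),[unproj(p,k,.012).round(4).tolist() for k in q])
    ob.append((p,q))
def W(x):
    c,s=np.cos(x[2]),np.sin(x[2]);a=np.array([[.131,.061],[.131,-.061],[-.131,-.061],[-.131,.061]])
    return np.c_[a@np.array([[c,s],[-s,c]])+x[:2],np.full(4,.012)]
def res(x):
    r=[]
    for p,q in ob:
        for k in proj(p,W(x)):
            r.append(q[np.argmin(((q-k)**2).sum(1))]-k)
    return np.concatenate(r)
for o2 in ([ob[0]],[ob[1]],ob):
    ob=o2;r=least_squares(res,[.43,.322,.05]);print(r.x,np.degrees(r.x[2]),r.fun.round(1))
```

```text
top [[150.0, 223.0], [152.0, 355.0], [86.0, 359.0], [87.0, 226.0]] [[0.5639, 0.2715], [0.3059, 0.2533], [0.2972, 0.3782], [0.5554, 0.3946]]
scene [[454.0, 219.0], [500.0, 226.0], [497.0, 308.0], [446.0, 299.0]] [[0.3034, 0.2587], [0.2959, 0.3763], [0.564, 0.389], [0.5717, 0.2739]]
[0.43070304 0.32440624 0.06805235] 3.899112306792609 [-0.3  0.9  0.4  0.8  0.8 -0.9 -0.9 -0.7]
[0.43438675 0.32435128 0.0555573 ] 3.1831988936126727 [-1.7  0.4  1.2  1.3  1.1 -0.7 -0.6 -1.3]
[0.431656   0.32441427 0.06333437] 3.6287921322858696 [-0.6  1.6  0.1  1.2  1.1 -0.6 -0.6 -0.1 -2.2  1.4  0.6  2.   1.4 -0.1
 -0.3 -0.4]
```

Run:
```python
from h import *
to(520,330,160,2)
```

```text
shift [645.   96.9   8.3]
turn [0.   0.   0.01]
```

Call:
carry_out([
  [60,9,8,0,0,0,40],
  [120,18,8,0,0,0,40],
  [180,27,8,0,0,0,40],
  [240,36,8,0,0,0,40],
  [300,45,8,0,0,0,40],
  [360,54,8,0,0,0,40],
  [420,63,8,0,0,0,40],
  [480,72,8,0,0,0,40],
  [540,81,8,0,0,0,40],
  [600,90,8,0,0,0,40],
  [645,96.5,8,0,0,0,40],
  [645,96.5,8,0,0,0,40],
])

```text
time_s: 7.22
position: [0.5183, 0.3352, 0.1605]
tcp_rot: [-2.174, -2.265, -0.004]
ft_force: [0.7, -0.8, -1.6]
finger_gap: 0.647
```

Run:
```python
from h import *
st();to(520,330,47,2)
```

```text
t 7.22 p [518.3 335.2 160.5] yaw_y 2.35 tilt [-0.     0.004 -1.   ] F [ 0.7 -0.8 -1.6] gap 55.2
shift [ -5.7   1.4 113.5]
turn [-0.   -0.21  0.35]
```

Call:
carry_out([
  [0,0,0,0,0,0,40],
  [0,0,50,0,0,0,40],
  [0,0,95,0,0,0,40],
  [0,0,110,0,0,0,40],
  [0,0,112.5,0,0,0,40],
  [0,0,112.5,0,0,0,40],
  [0,0,112.5,0,0,0,66],
  [0,0,112.5,0,0,0,70],
  [0,0,112.5,0,0,0,70],
  [0,0,90,0,0,0,70],
  [0,0,40,0,0,0,70],
  [0,0,-10,0,0,0,70],
])

```text
time_s: 8.72
position: [0.5193, 0.3299, 0.1715]
tcp_rot: [-2.182, -2.26, 0.001]
ft_force: [0.9, 0.4, -0.6]
finger_gap: 0.823
```

Run:
```python
from h import *
st();p=look("w3");[print(l) for l in lids(cam("top","t3"))];to(526.5,42,170,2)
```

```text
t 8.72 p [519.3 329.9 171.5] yaw_y 2.02 tilt [-0.001 -0.    -1.   ] F [ 0.9  0.4 -0.6] gap 70.3
wrist
(array([ 430. , -167.8]), 0.85, (373, 294))
(array([436.2, -47.2]), 0.83, (308, 289))
(array([ 524.8, -252. ]), 0.86, (417, 244))
(array([ 527.1, -109.8]), 0.84, (342, 242))
(array([526.7,  41.7]), 0.84, (262, 240))
(array([520.5, 330.2]), 0.91, (107, 241))
shift [-290.6   -5.9    4.8]
turn [ 0.5  -0.32  0.01]
```

View pics/w3.png

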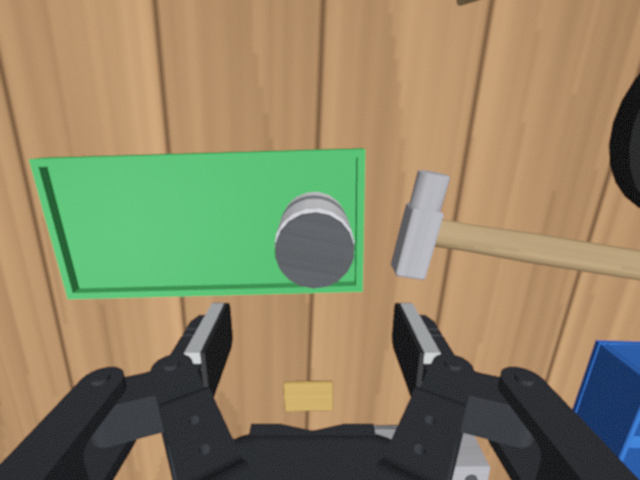

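View pics/t3.png

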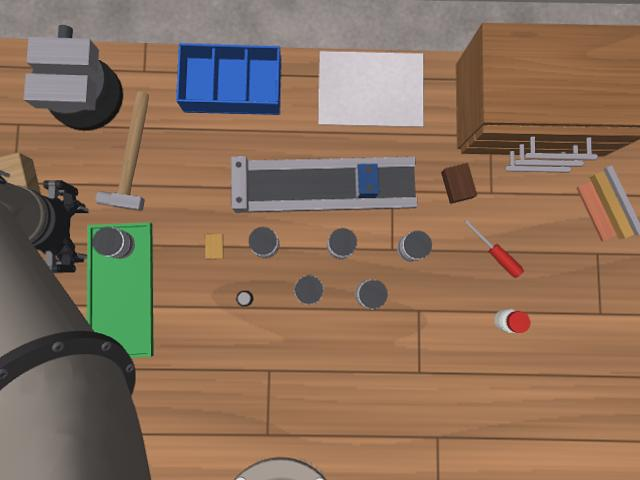

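```bash
cat >> h.py <<'E'
def mv(c,t,yaw=2.0):
    a=np.radians(yaw);d=np.subtract(t,c);print("mv",np.round([-np.sin(a)*d[0]+np.cos(a)*d[1],np.cos(a)*d[0]+np.sin(a)*d[1],-d[2]],1))
E
python3 - <<'E'
from h import *
mv((520,330,170),(527,42,170))
E
```

```text
mv [-288.1   -3.1    0. ]
```

Call:
carry_out([
  [-60,-1,0,0,0,0,85],
  [-120,-2,0,0,0,0,85],
  [-180,-2,0,0,0,0,85],
  [-240,-3,0,0,0,0,85],
  [-288,-3,0,0,0,0,85],
  [-288,-3,0,0,0,0,85],
])

```text
time_s: 9.57
position: [0.5264, 0.0369, 0.1697]
tcp_rot: [2.19, 2.251, -0.004]
ft_force: [-0.7, 0.8, 0.2]
finger_gap: 0.996
```

Run:
```python
from h import *
st();p=cam("wrist");print(lids(p,thr=118));[print(l) for l in lids(cam("top","t3"))]
```

```text
t 9.57 p [526.4  36.9 169.7] yaw_y 1.57 tilt [-0.001 -0.002 -1.   ] F [-0.7  0.8  0.2] gap 85.1
[(array([527.3,  43. ]), 0.9, (314, 240))]
(array([ 430. , -167.8]), 0.85, (373, 294))
(array([ 524.7, -251.9]), 0.87, (417, 244))
(array([ 527.1, -109.9]), 0.84, (342, 242))
(array([520.5, 330.2]), 0.91, (107, 241))
```

Call:
carry_out([
  [0.5,0,45,0,0,0,85],
  [0.5,0,90,0,0,0,85],
  [0.5,0,120,0,0,0,85],
  [0.5,0,130.5,0,0,0,85],
  [0.5,0,130.5,0,0,0,40],
  [0.5,0,130.5,0,0,0,40],
  [0.5,0,130.5,0,0,0,40],
  [0.5,0,130.5,0,0,0,40],
  [0.5,0,120,0,0,0,40],
  [0.5,0,80,0,0,0,40],
  [0.5,0,30,0,0,0,40],
  [0.5,0,10,0,0,0,40],
])

```text
time_s: 11.18
position: [0.5277, 0.0425, 0.1635]
tcp_rot: [2.181, 2.258, 0.004]
ft_force: [0.4, -0.2, -3.2]
finger_gap: 0.645
```

Run:
```python
from h import *
ctrl.camera("top");st();weigh(8);
c,s=np.cos(np.radians(2.35)),np.sin(np.radians(2.35))
for y in(107,45,-17):print(y,649.5-s*y,-61.5+c*y)
mv((527,42.5,160),(645,45.6,160))
```

```text
t 11.22 p [528.5  42.6 165. ] yaw_y 1.98 tilt [ 0.006 -0.    -1.   ] F [ 1.2 -0.3 -1.8] gap 54.4
weigh [ 0.07  0.13 -3.14] sd [0.41 0.36 0.4 ] effort2 -48.93
107 645.1125999543979 45.410012257224295
45 647.6548317565225 -16.537845312382302
-17 650.1970635586471 -78.48570288198891
mv [ -1. 118.  -0.]
```

Call:
carry_out([
  [0,50,0,0,0,0,40],
  [-1,100,0,0,0,0,40],
  [-1,118,0,0,0,0,40],
  [-1,118,0,0,0,0,40],
  [-1,118,0,0,0,0,40],
])

```text
time_s: 12.25
position: [0.6433, 0.0458, 0.1594]
tcp_rot: [-2.181, -2.259, 0.003]
ft_force: [0.3, 0.6, -3.0]
finger_gap: 0.642
```

Run:
```python
from h import *
st();p=cam("wrist","w4");f=p["frame"].copy()
c,s=np.cos(np.radians(2.35)),np.sin(np.radians(2.35))
def W(x,y,z):return [.6495+c*x-s*y,-.0615+s*x+c*y,z]
for q in [(-.032,y,.018) for y in(.05,.13)]+[(.032,y,.018) for y in(.05,.13)]+[(-.052,.1,.018),(.052,.1,.018)]+[(x,.14,.05) for x in(-.052,.052)]+[(x,.17,.05) for x in(-.052,.052)]:
    u=proj(p,W(*q))[0];cv2.circle(f,tuple(int(k) for k in u.round()),3,(255,0,255),1)
cv2.imwrite("pics/w4.png",f[:,:,::-1])
```

```text
t 12.25 p [643.3  45.8 159.4] yaw_y 2.04 tilt [-0.002 -0.    -1.   ] F [ 0.3  0.6 -3. ] gap 54.8
```

View pics/w4.png

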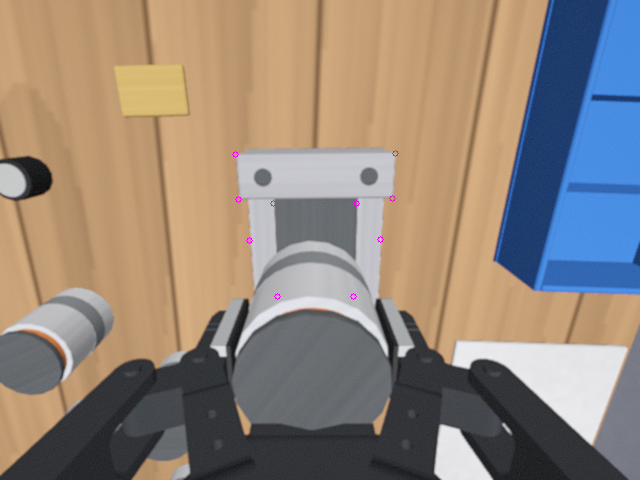

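Call:
carry_out([
  [0,0.7,50,0,0,0,40],
  [0,0.7,90,0,0,0,40],
  [0,0.7,105,0,0,0,40],
  [0,0.7,111,0,0,0,40],
  [0,0.7,113,0,0,0,40],
  [0,0.7,113,0,0,0,40],
])

```text
time_s: 13.05
position: [0.6461, 0.0459, 0.0486]
tcp_rot: [2.181, 2.259, 0.002]
ft_force: [-0.3, 0.6, -3.2]
finger_gap: 0.642
```

Run:
```python
from h import *
st()
```

```text
t 13.05 p [646.1  45.9  48.6] yaw_y 2.01 tilt [ 0.002  0.    -1.   ] F [-0.3  0.6 -3.2] gap 54.8
```

Call:
carry_out([
  [0,0,0.5,0,0,0,40],
  [0,0,1,0,0,0,40],
  [0,0,1,0,0,0,40],
  [0,0,1,0,0,0,62],
  [0,0,1,0,0,0,75],
  [0,0,1,0,0,0,80],
  [0,0,-40,0,0,0,80],
  [0,0,-74,0,0,0,80],
  [0,0,-74,0,0,0,0],
  [0,0,-74,0,0,0,0],
  [0,0,-74,0,0,0,0],
  [0,0,-74,0,0,0,0],
])

```text
time_s: 14.55
position: [0.6447, 0.0456, 0.1202]
tcp_rot: [-2.181, -2.259, 0.002]
ft_force: [-0.1, -0.5, -0.1]
finger_gap: 0.076
```

Run:
```python
from h import *
st();p=cam("wrist","w5");print(lids(p,zt=.077,thr=118));p=cam("top","t5");[print(l) for l in lids(p)]
```

```text
t 14.55 p [644.7  45.6 120.2] yaw_y 2.01 tilt [-0.002 -0.    -1.   ] F [-0.1 -0.5 -0.1] gap 6.5
[]
(array([ 524.7, -251.9]), 0.87, (417, 244))
(array([520.5, 330.2]), 0.91, (107, 241))
```

View pics/w5.png

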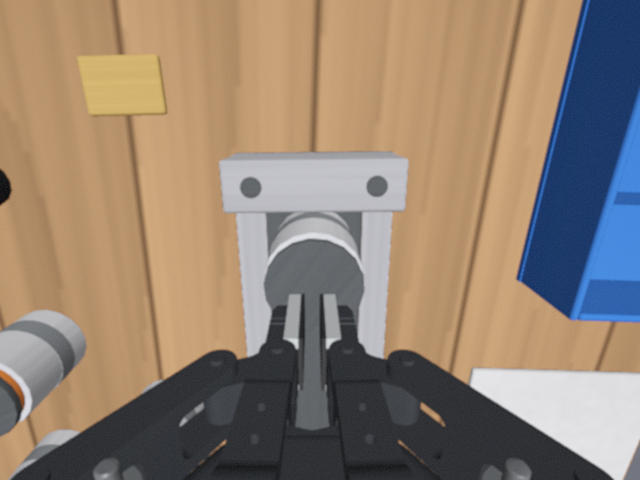

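Call:
carry_out([
  [0,0,15,0,0,0,0],
  [0,0,23,0,0,0,0],
  [0,0,25,0,0,0,0],
  [0,0,27,0,0,0,0],
  [0,0,28,0,0,0,0],
  [0,0,28,0,0,0,0],
])

```text
time_s: 15.4
position: [0.6455, 0.0458, 0.0936]
tcp_rot: [2.182, 2.26, 0.001]
ft_force: [-0.1, -0.5, 0.1]
finger_gap: 0.0
```

Call:
carry_out([
  [0,0,1,0,0,0,0],
  [0,0,2,0,0,0,0],
  [0,0,2,0,0,0,0],
])

```text
time_s: 15.78
position: [0.6456, 0.0458, 0.0916]
tcp_rot: [2.182, 2.26, 0.001]
ft_force: [-0.5, -1.1, 4.5]
finger_gap: 0.002
```

Call:
carry_out([
  [0,0,1,0,0,0,0],
  [0,0,2,0,0,0,0],
  [0,0,2,0,0,0,0],
])

```text
time_s: 16.15
position: [0.6455, 0.0457, 0.0892]
tcp_rot: [2.182, 2.26, 0.001]
ft_force: [0.5, -0.5, 3.8]
finger_gap: -0.003
```

Call:
carry_out([
  [0,0,1,0,0,0,0],
  [0,0,2,0,0,0,0],
  [0,0,3,0,0,0,0],
  [0,0,3,0,0,0,0],
])

```text
time_s: 16.65
position: [0.6457, 0.0458, 0.088]
tcp_rot: [2.182, 2.259, 0.001]
ft_force: [-4.0, -1.1, 16.3]
finger_gap: -0.001
```

Call:
carry_out([
  [0,0,1,0,0,0,0],
  [0,0,2,0,0,0,0],
  [0,0,2,0,0,0,0],
])

```text
time_s: 17.02
position: [0.6459, 0.0459, 0.0879]
tcp_rot: [2.181, 2.258, 0.0]
ft_force: [-9.7, -1.4, 29.3]
finger_gap: 0.0
```

Run:
```python
from h import *
mv((645.7,45.6,83),(436.5,-47,170))
```

```text
mv [ -85.2 -212.3  -87. ]
```

Call:
carry_out([
  [0,0,-20,0,0,0,0],
  [0,0,-60,0,0,0,40],
  [-22,-50,-87,0,0,0,85],
  [-44,-105,-87,0,0,0,85],
  [-66,-160,-87,0,0,0,85],
  [-85.5,-212.5,-87,0,0,0,85],
  [-85.5,-212.5,-87,0,0,0,85],
  [-85.5,-212.5,-87,0,0,0,85],
])

```text
time_s: 18.02
position: [0.4367, -0.0471, 0.1717]
tcp_rot: [2.182, 2.259, 0.002]
ft_force: [0.5, 0.1, 0.8]
finger_gap: 0.996
```

Run:
```python
from h import *
st();p=cam("wrist","w6");print(lids(p,thr=118));p=cam("top","t6");[print(l) for l in lids(p)]
p=cam("scene","s6")
```

```text
t 18.02 p [436.7 -47.1 171.7] yaw_y 2.0 tilt [ 0.001  0.    -1.   ] F [0.5 0.1 0.8] gap 85.1
[(array([ 430.6, -166. ]), 0.94, (299, 390)), (array([436.6, -46.1]), 0.91, (312, 247))]
(array([ 430. , -167.5]), 0.86, (373, 294))
(array([ 524.7, -251.9]), 0.87, (417, 244))
(array([520.5, 330.2]), 0.91, (107, 241))
(array([645.1,  45.4]), 0.91, (262, 179))
```

View pics/s6.png

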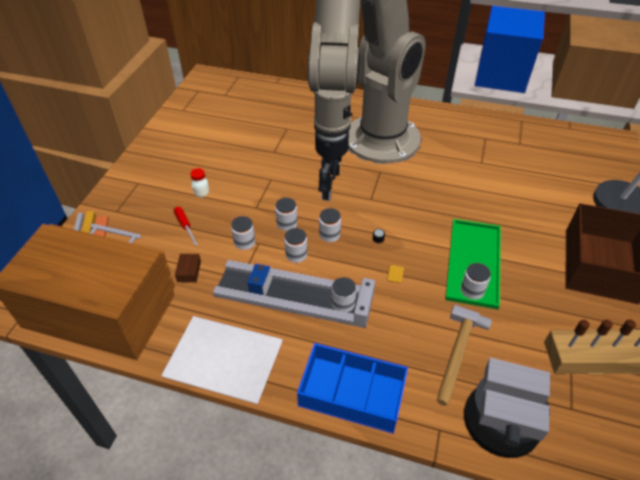

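Call:
carry_out([
  [0.5,0,45,0,0,0,85],
  [0.5,0,90,0,0,0,85],
  [0.5,0,120,0,0,0,85],
  [0.5,0,130.5,0,0,0,85],
  [0.5,0,130.5,0,0,0,40],
  [0.5,0,130.5,0,0,0,40],
  [0.5,0,130.5,0,0,0,40],
  [0.5,0,130.5,0,0,0,40],
  [0.5,0,120,0,0,0,40],
  [0.5,0,80,0,0,0,40],
  [0.5,0,30,0,0,0,40],
  [0.5,0,10,0,0,0,40],
])

```text
time_s: 19.68
position: [0.437, -0.0467, 0.1644]
tcp_rot: [2.18, 2.258, 0.004]
ft_force: [0.4, 0.2, -0.8]
finger_gap: 0.644
```

Run:
```python
from h import *
ctrl.camera("top");st();weigh(8)
mv((436.5,-46.5,160),(648.3,-16.5,160));mv((436.5,-46.5,160),(432,324,160))
```

```text
t 19.73 p [437.8 -46.7 165.7] yaw_y 2.0 tilt [ 0.006 -0.001 -1.   ] F [0.4 0.4 0.4] gap 54.7
weigh [-0.08 -0.31 -0.83] sd [0.62 0.44 0.32] effort2 -37.32
mv [ 22.6 212.7  -0. ]
mv [370.4   8.4  -0. ]
```

Call:
carry_out([
  [60,25,0,0,0,0,40],
  [120,35,0,0,0,0,40],
  [180,35,0,0,0,0,40],
  [240,30,0,0,0,0,40],
  [300,20,0,0,0,0,40],
  [350,11,0,0,0,0,40],
  [370.5,8.5,0,0,0,0,40],
  [370.5,8.5,0,0,0,0,40],
])

```text
time_s: 21.12
position: [0.4307, 0.325, 0.1607]
tcp_rot: [-2.179, -2.262, 0.001]
ft_force: [0.2, -0.7, -0.7]
finger_gap: 0.642
```

Call:
carry_out([
  [0,0,40,0,0,0,40],
  [0,0,85,0,0,0,40],
  [0,0,108,0,0,0,40],
  [0,0,112.5,0,0,0,40],
  [0,0,112.5,0,0,0,40],
  [0,0,113,0,0,0,40],
  [0,0,113,0,0,0,66],
  [0,0,113,0,0,0,70],
  [0,0,113,0,0,0,70],
  [0,0,90,0,0,0,70],
  [0,0,40,0,0,0,70],
  [0,0,-10,0,0,0,70],
])

```text
time_s: 22.62
position: [0.4311, 0.3238, 0.1724]
tcp_rot: [-2.181, -2.26, 0.001]
ft_force: [0.8, -0.2, -0.2]
finger_gap: 0.816
```

Run:
```python
from h import *
st();p=cam("wrist","w7");print(lids(p,.077,thr=118));p=cam("top","t7");[print(l) for l in lids(p)]
mv((432,324,170),(527,-110,170))
```

```text
t 22.62 p [431.1 323.8 172.4] yaw_y 2.04 tilt [-0.001 -0.    -1.   ] F [ 0.8 -0.2 -0.2] gap 69.7
[(array([432.1, 322.9]), 0.91, (314, 252)), (array([519.7, 330.9]), 0.92, (446, 245))]
(array([ 430. , -167.8]), 0.85, (373, 294))
(array([431.9, 322.6]), 0.89, (108, 289))
(array([ 524.7, -251.9]), 0.87, (417, 244))
(array([ 527.1, -109.9]), 0.84, (343, 242))
(array([520.5, 330.2]), 0.91, (107, 241))
(array([645.1,  45.4]), 0.91, (262, 179))
mv [-437.1   79.8    0. ]
```

View pics/w7.png

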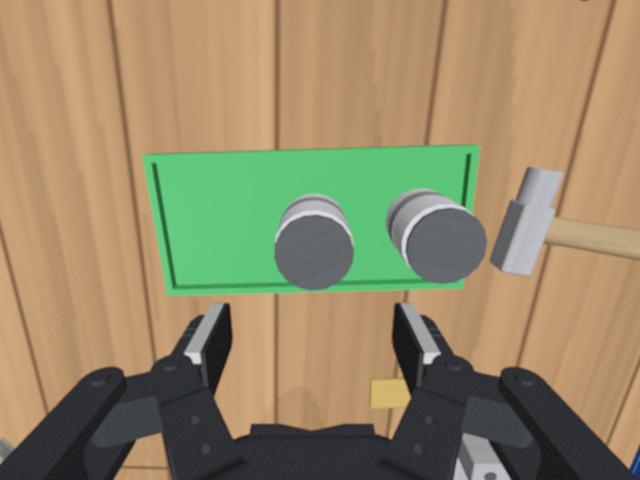

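Two empties stand in the tray (wrist px 314,252 and 446,245). Next: can near (527,-110).

Call:
carry_out([
  [-60,11,0,0,0,0,70],
  [-120,22,0,0,0,0,85],
  [-180,33,0,0,0,0,85],
  [-240,44,0,0,0,0,85],
  [-300,55,0,0,0,0,85],
  [-360,66,0,0,0,0,85],
  [-420,77,0,0,0,0,85],
  [-437,80,0,0,0,0,85],
  [-437,80,0,0,0,0,85],
])

```text
time_s: 23.85
position: [0.5265, -0.1108, 0.1708]
tcp_rot: [-2.184, -2.257, 0.0]
ft_force: [0.2, 0.3, -0.2]
finger_gap: 0.998
```

Run:
```python
from h import *
st();p=cam("wrist","w8");print(lids(p,.071,thr=118))
```

```text
t 23.85 p [ 526.5 -110.8  170.8] yaw_y 1.88 tilt [-0.001  0.    -1.   ] F [ 0.2  0.3 -0.2] gap 85.2
[]
```

View pics/w8.png

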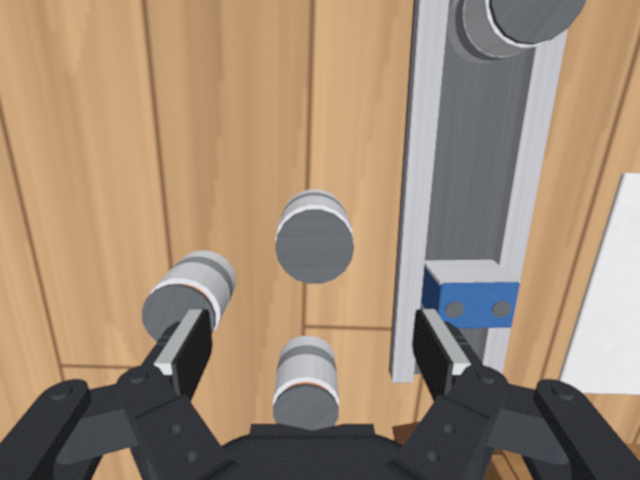

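Run:
```python
from h import *
p=cam("wrist");print([p["frame"][245,c] for c in(300,313,330)]);
for t in(105,112,125,130):print(t,lids(p,.071,t))
```

```text
[array([107, 111, 115], dtype=uint8), array([105, 110, 113], dtype=uint8), array([106, 109, 113], dtype=uint8)]
105 []
112 []
125 [(array([ 527.8, -108.9]), 0.91, (314, 249))]
130 [(array([ 527.8, -108.9]), 0.92, (314, 249))]
```

Call:
carry_out([
  [0.5,0.5,45,0,0,0,85],
  [0.5,0.5,90,0,0,0,85],
  [0.5,0.5,120,0,0,0,85],
  [0.5,0.5,130.5,0,0,0,85],
  [0.5,0.5,130.5,0,0,0,40],
  [0.5,0.5,130.5,0,0,0,40],
  [0.5,0.5,130.5,0,0,0,40],
  [0.5,0.5,130.5,0,0,0,40],
  [0.5,0.5,120,0,0,0,40],
  [0.5,0.5,80,0,0,0,40],
  [0.5,0.5,30,0,0,0,40],
  [0.5,0.5,10,0,0,0,40],
])

```text
time_s: 25.45
position: [0.5285, -0.1097, 0.1649]
tcp_rot: [2.18, 2.257, 0.004]
ft_force: [-0.7, -0.1, -1.2]
finger_gap: 0.643
```

Run:
```python
from h import *
ctrl.camera("top");st();weigh(8)
mv((527.5,-109.5,160),(648.3,-16.5,160));mv((527.5,-109.5,160),(346,318.6,160))
```

```text
t 25.5 p [ 529.3 -109.9  166.4] yaw_y 1.98 tilt [ 0.006 -0.002 -1.   ] F [ 0.9 -0.3  1.2] gap 54.8
weigh [ 0.18  0.15 -0.82] sd [0.7  0.9  0.56] effort2 -48.91
mv [ 88.7 124.   -0. ]
mv [ 434.2 -166.4   -0. ]
```

Call:
carry_out([
  [45,0,0,0,0,0,40],
  [90,-10,0,0,0,0,40],
  [140,-20,0,0,0,0,40],
  [195,-40,0,0,0,0,40],
  [250,-65,0,0,0,0,40],
  [305,-95,0,0,0,0,40],
  [360,-125,0,0,0,0,40],
  [410,-152,0,0,0,0,40],
  [434,-166.5,0,0,0,0,40],
  [434,-166.5,0,0,0,0,40],
  [434,-166.5,0,0,0,0,40],
])

```text
time_s: 27.28
position: [0.3458, 0.3175, 0.1608]
tcp_rot: [2.182, 2.259, -0.002]
ft_force: [0.4, 0.3, -0.7]
finger_gap: 0.648
```

Run:
```python
from h import *
st();p=cam("wrist","w9")
```

```text
t 27.27 p [345.8 317.5 160.8] yaw_y 1.98 tilt [-0.001 -0.001 -1.   ] F [ 0.4  0.3 -0.7] gap 55.3
```

View pics/w9.png

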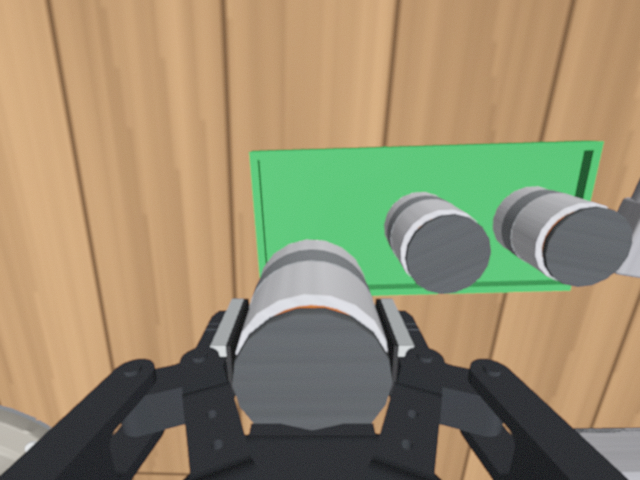

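Call:
carry_out([
  [0,0,40,0,0,0,40],
  [0,0,85,0,0,0,40],
  [0,0,108,0,0,0,40],
  [0,0,112.5,0,0,0,40],
  [0,0,112.5,0,0,0,40],
  [0,0,113,0,0,0,40],
  [0,0,113,0,0,0,66],
  [0,0,113,0,0,0,68],
  [0,0,113,0,0,0,68],
  [0,0,90,0,0,0,68],
  [0,0,40,0,0,0,68],
  [0,0,-10,0,0,0,68],
])

```text
time_s: 28.82
position: [0.3451, 0.3182, 0.1724]
tcp_rot: [-2.181, -2.26, 0.002]
ft_force: [0.3, -0.6, -0.0]
finger_gap: 0.798
```

Run:
```python
from h import *
st();p=cam("wrist","w10");print(lids(p,.077,thr=125));p=cam("top","t10");[print(l) for l in lids(p)]
mv((346,318.6,170),(430.5,-167,170))
```

```text
t 28.82 p [345.1 318.2 172.4] yaw_y 2.04 tilt [-0.001 -0.    -1.   ] F [ 0.3 -0.6 -0. ] gap 68.1
[(array([346.2, 318. ]), 0.92, (314, 251)), (array([431.6, 323. ]), 0.93, (442, 249))]
(array([345.8, 318.3]), 0.91, (107, 336))
(array([ 430. , -167.8]), 0.85, (373, 294))
(array([431.9, 322.6]), 0.89, (108, 289))
(array([ 524.7, -251.9]), 0.87, (417, 244))
(array([520.5, 330.2]), 0.91, (107, 241))
(array([645.1,  45.4]), 0.91, (262, 179))
mv [-488.3   67.5   -0. ]
```

View pics/t10.png

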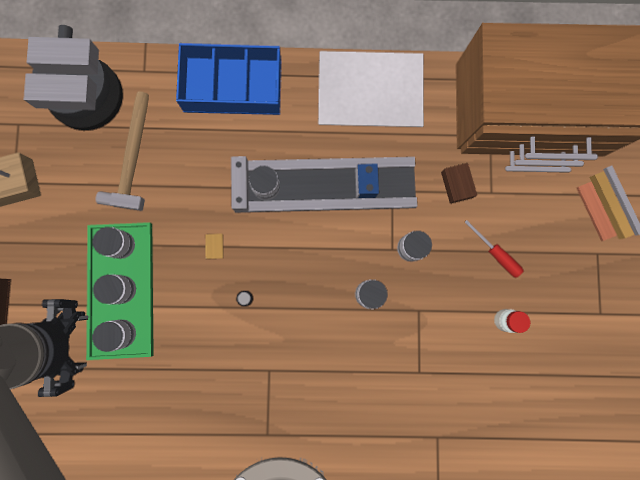

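Call:
carry_out([
  [-50,35,0,0,0,0,70],
  [-100,70,0,0,0,0,85],
  [-150,98,0,0,0,0,85],
  [-205,120,0,0,0,0,85],
  [-265,125,0,0,0,0,85],
  [-325,120,0,0,0,0,85],
  [-385,105,0,0,0,0,85],
  [-440,85,0,0,0,0,85],
  [-488,67.5,0,0,0,0,85],
  [-488,67.5,0,0,0,0,85],
  [-488,67.5,0,0,0,0,85],
])

```text
time_s: 30.3
position: [0.4301, -0.1664, 0.171]
tcp_rot: [-2.182, -2.26, -0.0]
ft_force: [0.1, 0.8, -0.3]
finger_gap: 0.996
```

Run:
```python
from h import *
st();p=cam("wrist","w11");print(lids(p,.071,thr=125));p=cam("top","t11");[print(l) for l in lids(p)]
```

```text
t 30.3 p [ 430.1 -166.4  171. ] yaw_y 2.01 tilt [-0.     0.001 -1.   ] F [ 0.1  0.8 -0.3] gap 85.0
[(array([ 613.2, -194.1]), 1.11, (568, 294)), (array([ 430.5, -166.8]), 0.92, (313, 249))]
(array([345.8, 318.3]), 0.91, (107, 336))
(array([431.8, 322.6]), 0.89, (108, 289))
(array([ 527.1, -252.1]), 0.77, (418, 243))
(array([520.5, 330.2]), 0.91, (107, 241))
(array([645.1,  45.4]), 0.91, (262, 179))
```

Call:
carry_out([
  [0,0,45,0,0,0,85],
  [0,0,90,0,0,0,85],
  [0,0,120,0,0,0,85],
  [0,0,130.5,0,0,0,85],
  [0,0,130.5,0,0,0,40],
  [0,0,130.5,0,0,0,40],
  [0,0,130.5,0,0,0,40],
  [0,0,130.5,0,0,0,40],
  [0,0,120,0,0,0,40],
  [0,0,80,0,0,0,40],
  [0,0,30,0,0,0,40],
  [0,0,10,0,0,0,40],
])

```text
time_s: 31.9
position: [0.4311, -0.1674, 0.1644]
tcp_rot: [2.18, 2.257, 0.002]
ft_force: [0.4, -1.1, -4.7]
finger_gap: 0.642
```

Run:
```python
from h import *
ctrl.camera("top");st();weigh(8)
mv((430.5,-167,160),(648.3,-16.5,160))
```

```text
t 31.95 p [ 431.8 -167.6  165.8] yaw_y 1.98 tilt [ 0.005 -0.003 -1.   ] F [ 0.5 -0.6 -1.5] gap 54.9
weigh [ 0.12  0.12 -3.74] sd [0.69 0.7  0.74] effort2 -41.22
mv [142.8 222.9  -0. ]
```

Call:
carry_out([
  [33,52,0,0,0,0,40],
  [66,104,0,0,0,0,40],
  [100,156,0,0,0,0,40],
  [130,205,0,0,0,0,40],
  [143,223,0,0,0,0,40],
  [143,223,0,0,0,0,40],
  [143,223,0,0,0,0,40],
  [143,223,40,0,0,0,40],
  [143,223,80,0,0,0,40],
  [143,223,90,0,0,0,40],
  [143,223,90,0,0,0,40],
])

```text
time_s: 33.72
position: [0.6476, -0.017, 0.0715]
tcp_rot: [-2.183, -2.259, 0.001]
ft_force: [-0.6, 0.1, -3.0]
finger_gap: 0.645
```

Run:
```python
from h import *
st();p=cam("wrist","w12")
```

```text
t 33.73 p [647.6 -17.   71.5] yaw_y 1.96 tilt [-0.001 -0.    -1.   ] F [-0.6  0.1 -3. ] gap 55.1
```

View pics/w12.png

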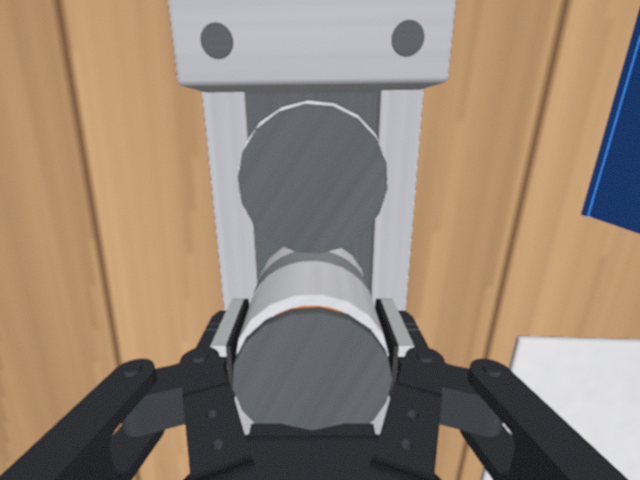

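Call:
carry_out([
  [0,0,12,0,0,0,40],
  [0,0,20,0,0,0,40],
  [0,0,23.5,0,0,0,40],
  [0,0,24,0,0,0,40],
  [0,0,24,0,0,0,62],
  [0,0,24,0,0,0,75],
  [0,0,24,0,0,0,80],
  [0,0,-15,0,0,0,80],
  [0,0,-50,0,0,0,80],
  [0,0,-50,0,0,0,0],
  [0,0,-50,0,0,0,0],
  [0,0,-50,0,0,0,0],
])

```text
time_s: 35.28
position: [0.6471, -0.0164, 0.1199]
tcp_rot: [-2.181, -2.259, 0.003]
ft_force: [0.2, 0.3, -0.0]
finger_gap: 0.299
```

Call:
carry_out([
  [0,0,0,0,0,0,0],
  [0,0,15,0,0,0,0],
  [0,0,23,0,0,0,0],
  [0,0,25,0,0,0,0],
  [0,0,27,0,0,0,0],
  [0,0,29,0,0,0,0],
  [0,0,30,0,0,0,0],
  [0,0,30,0,0,0,0],
])

```text
time_s: 36.28
position: [0.6481, -0.0161, 0.0916]
tcp_rot: [2.182, 2.26, 0.001]
ft_force: [-0.4, 0.5, 3.5]
finger_gap: 0.0
```

Call:
carry_out([
  [0,0,1,0,0,0,0],
  [0,0,2,0,0,0,0],
  [0,0,3,0,0,0,0],
  [0,0,3,0,0,0,0],
])

```text
time_s: 36.78
position: [0.6481, -0.0161, 0.0882]
tcp_rot: [2.182, 2.26, 0.0]
ft_force: [0.5, 1.1, 1.8]
finger_gap: 0.002
```

Call:
carry_out([
  [0,0,1,0,0,0,0],
  [0,0,2,0,0,0,0],
  [0,0,2,0,0,0,0],
])

```text
time_s: 37.15
position: [0.6483, -0.0161, 0.088]
tcp_rot: [2.182, 2.259, 0.0]
ft_force: [-5.0, -0.4, 15.3]
finger_gap: 0.003
```

Call:
carry_out([
  [0,0,1,0,0,0,0],
  [0,0,2,0,0,0,0],
  [0,0,2,0,0,0,0],
])

```text
time_s: 37.52
position: [0.6486, -0.0161, 0.0879]
tcp_rot: [2.181, 2.258, 0.0]
ft_force: [-10.3, -0.5, 28.8]
finger_gap: -0.0
```

Run:
```python
from h import *
mv((648.3,-16.5,83),(526,-252,170))
```

```text
mv [-231.1 -130.4  -87. ]
```

Call:
carry_out([
  [0,0,-20,0,0,0,0],
  [0,0,-60,0,0,0,40],
  [-45,-25,-87,0,0,0,85],
  [-95,-54,-87,0,0,0,85],
  [-145,-82,-87,0,0,0,85],
  [-195,-110,-87,0,0,0,85],
  [-231,-130.5,-87,0,0,0,85],
  [-231,-130.5,-87,0,0,0,85],
  [-231,-130.5,-87,0,0,0,85],
])

```text
time_s: 38.65
position: [0.526, -0.2511, 0.1714]
tcp_rot: [-2.182, -2.26, -0.001]
ft_force: [-0.1, 0.7, 0.3]
finger_gap: 0.996
```

Run:
```python
from h import *
st();p=cam("wrist","w13");print(lids(p,.071,thr=125));p=cam("top","t13");[print(l) for l in lids(p)]
```

```text
t 38.65 p [ 526.  -251.1  171.4] yaw_y 2.02 tilt [ 0.001  0.001 -1.   ] F [-0.1  0.7  0.3] gap 85.0
[(array([ 525.6, -251.3]), 0.9, (311, 249)), (array([ 628. , -121.3]), 0.88, (499, 40))]
(array([345.8, 318.3]), 0.91, (107, 336))
(array([431.8, 322.6]), 0.89, (108, 289))
(array([520.5, 330.2]), 0.91, (107, 241))
(array([645.1,  45.5]), 0.91, (262, 179))
```

View pics/w13.png

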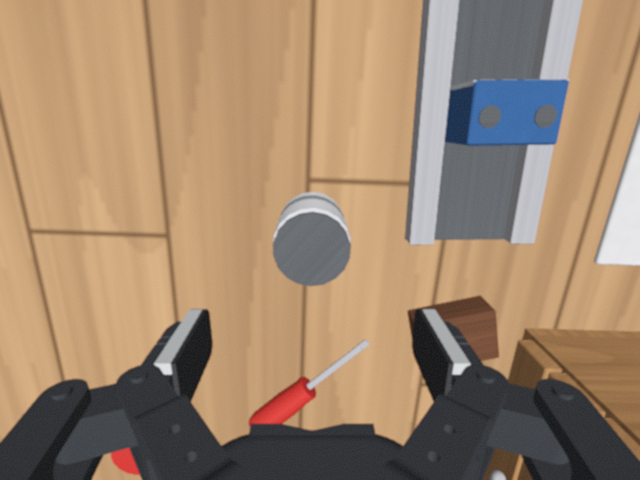

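View pics/t13.png

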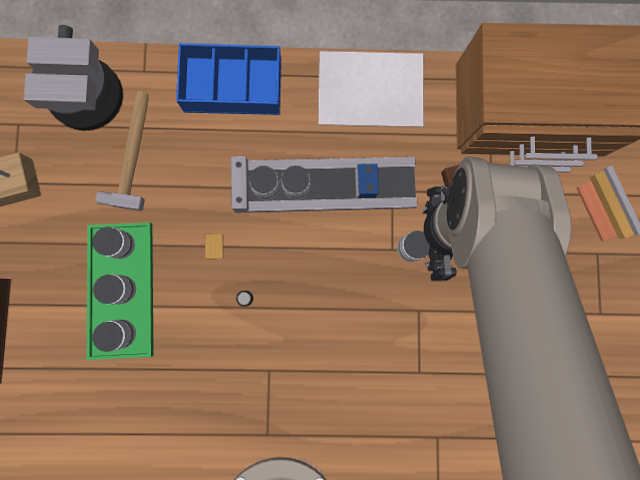

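Call:
carry_out([
  [0.5,0,45,0,0,0,85],
  [0.5,0,90,0,0,0,85],
  [0.5,0,120,0,0,0,85],
  [0.5,0,130.5,0,0,0,85],
  [0.5,0,130.5,0,0,0,40],
  [0.5,0,130.5,0,0,0,40],
  [0.5,0,130.5,0,0,0,40],
  [0.5,0,130.5,0,0,0,40],
  [0.5,0,120,0,0,0,40],
  [0.5,0,80,0,0,0,40],
  [0.5,0,30,0,0,0,40],
  [0.5,0,10,0,0,0,40],
])

```text
time_s: 40.25
position: [0.5267, -0.2517, 0.1643]
tcp_rot: [2.18, 2.257, 0.002]
ft_force: [-0.1, -0.4, -3.2]
finger_gap: 0.647
```

Run:
```python
from h import *
ctrl.camera("top");st();weigh(8)
mv((526,-251.5,160),(650.7,-78.5,160))
```

```text
t 40.3 p [ 527.2 -251.9  165.5] yaw_y 1.99 tilt [ 0.005 -0.003 -1.   ] F [-0.9  0.4 -2.1] gap 55.1
weigh [-0.08 -0.02 -3.52] sd [0.51 0.46 0.36] effort2 -55.48
mv [168.5 130.7  -0. ]
```

Call:
carry_out([
  [42,33,0,0,0,0,40],
  [85,66,0,0,0,0,40],
  [127,98,0,0,0,0,40],
  [160,124,0,0,0,0,40],
  [168.5,131,0,0,0,0,40],
  [168.5,131,0,0,0,0,40],
  [168.5,131,0,0,0,0,40],
  [168.5,131,40,0,0,0,40],
  [168.5,131,80,0,0,0,40],
  [168.5,131,90,0,0,0,40],
  [168.5,131,90,0,0,0,40],
])

```text
time_s: 42.08
position: [0.6504, -0.0791, 0.0714]
tcp_rot: [-2.183, -2.258, 0.001]
ft_force: [-0.8, 1.2, -3.1]
finger_gap: 0.643
```

Run:
```python
from h import *
st();p=cam("wrist","w14")
```

```text
t 42.08 p [650.4 -79.1  71.4] yaw_y 1.94 tilt [-0.001 -0.    -1.   ] F [-0.8  1.2 -3.1] gap 54.9
```

View pics/w14.png

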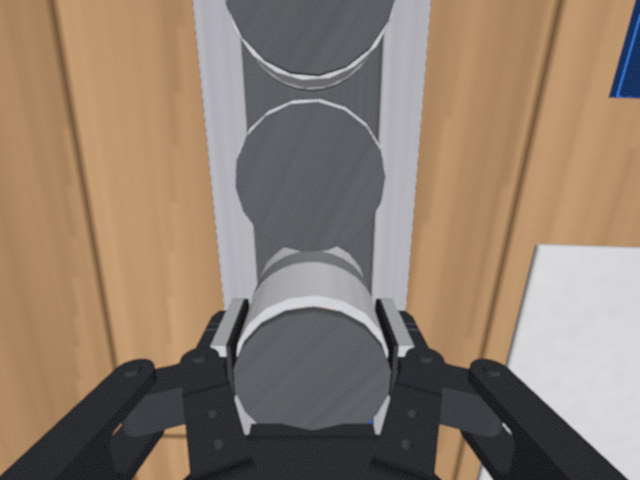

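Call:
carry_out([
  [0,0,12,0,0,0,40],
  [0,0,20,0,0,0,40],
  [0,0,23.5,0,0,0,40],
  [0,0,24,0,0,0,40],
  [0,0,24,0,0,0,62],
  [0,0,24,0,0,0,75],
  [0,0,24,0,0,0,80],
  [0,0,-15,0,0,0,80],
  [0,0,-50,0,0,0,80],
  [0,0,-50,0,0,0,0],
  [0,0,-50,0,0,0,0],
  [0,0,-50,0,0,0,0],
])

```text
time_s: 43.62
position: [0.6498, -0.0783, 0.1199]
tcp_rot: [-2.181, -2.259, 0.002]
ft_force: [-0.1, -0.9, -0.6]
finger_gap: 0.302
```

Call:
carry_out([
  [0,0,0,0,0,0,0],
  [0,0,15,0,0,0,0],
  [0,0,23,0,0,0,0],
  [0,0,25,0,0,0,0],
  [0,0,27,0,0,0,0],
  [0,0,29,0,0,0,0],
  [0,0,30,0,0,0,0],
  [0,0,30,0,0,0,0],
])

```text
time_s: 44.62
position: [0.6509, -0.0781, 0.092]
tcp_rot: [2.182, 2.26, 0.001]
ft_force: [-1.5, 0.2, 5.2]
finger_gap: 0.001
```

Call:
carry_out([
  [0,0,1,0,0,0,0],
  [0,0,2,0,0,0,0],
  [0,0,3,0,0,0,0],
  [0,0,3,0,0,0,0],
])

```text
time_s: 45.12
position: [0.651, -0.0781, 0.089]
tcp_rot: [2.182, 2.26, 0.001]
ft_force: [-1.4, -0.2, 5.3]
finger_gap: 0.002
```

Call:
carry_out([
  [0,0,1,0,0,0,0],
  [0,0,2,0,0,0,0],
  [0,0,2,0,0,0,0],
])

```text
time_s: 45.5
position: [0.6511, -0.0781, 0.0881]
tcp_rot: [2.182, 2.259, 0.0]
ft_force: [-4.7, -1.3, 12.8]
finger_gap: -0.0
```

Call:
carry_out([
  [0,0,1,0,0,0,0],
  [0,0,2,0,0,0,0],
  [0,0,2,0,0,0,0],
])

```text
time_s: 45.88
position: [0.6514, -0.078, 0.088]
tcp_rot: [2.181, 2.258, 0.0]
ft_force: [-9.2, 0.2, 25.8]
finger_gap: -0.002
```

Run:
```python
from h import *
mv((650.7,-78.5,83),(656,-225,150))
```

```text
mv [-146.6    0.2  -67. ]
```

Call:
carry_out([
  [0,0,-20,0,0,0,0],
  [0,0,-60,0,0,0,0],
  [-50,0,-67,0,0,0,0],
  [-100,0,-67,0,0,0,0],
  [-146.5,0,-67,0,0,0,0],
  [-146.5,0,-67,0,0,0,0],
  [-146.5,0,-67,0,0,0,0],
])

```text
time_s: 46.75
position: [0.6559, -0.2239, 0.1513]
tcp_rot: [-2.182, -2.26, -0.001]
ft_force: [0.3, 0.9, 0.5]
finger_gap: 0.004
```

Run:
```python
from h import *
st();p=cam("wrist","w15");p=cam("top","t15");[print(l) for l in lids(p)];cam("scene","s15")
```

```text
t 46.75 p [ 655.9 -223.9  151.3] yaw_y 2.01 tilt [ 0.     0.001 -1.   ] F [0.3 0.9 0.5] gap 0.3
(array([345.8, 318.3]), 0.91, (107, 336))
(array([431.9, 322.6]), 0.89, (108, 289))
(array([520.5, 330.2]), 0.91, (107, 241))
(array([645.1,  45.4]), 0.91, (262, 179))
```

View pics/w15.png

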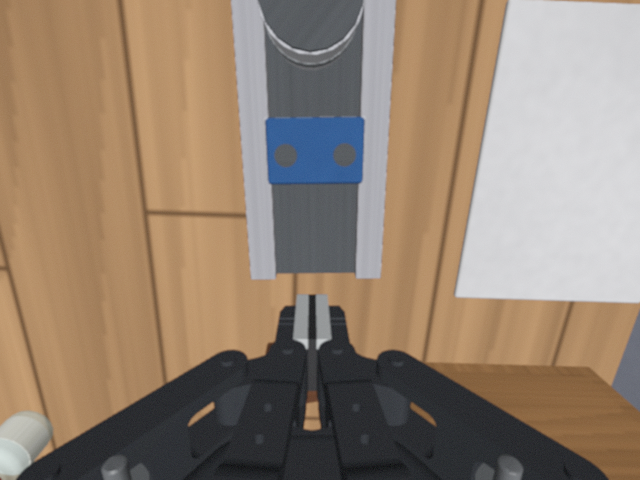

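View pics/s15.png

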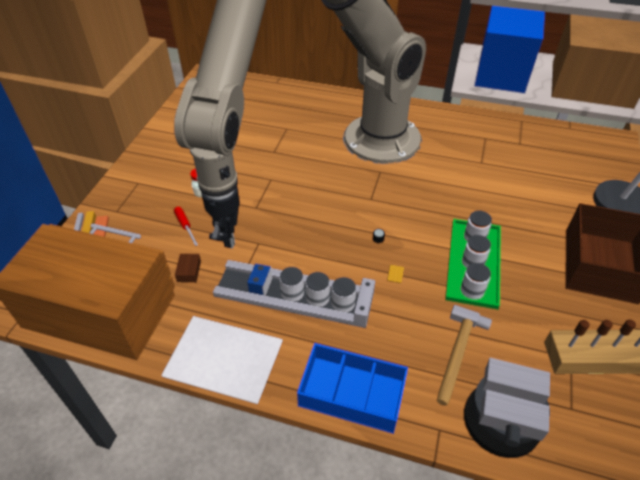

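View pics/t15.png

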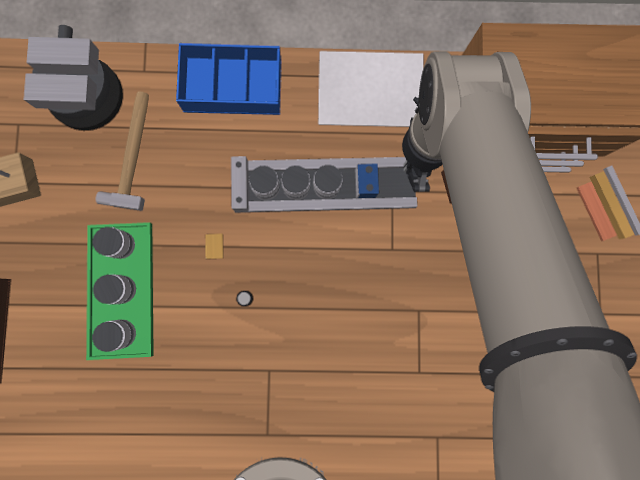

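Run:
```python
from h import *
p=cam("wrist");print(unproj(p,(315,185),.054),unproj(p,(315,117),.054),unproj(p,(268,240),.018),unproj(p,(360,240),.018),unproj(p,(316,273),.006))
```

```text
[ 0.65649442 -0.17850462] [ 0.65482569 -0.13779411] [ 0.62241709 -0.22867393] [ 0.69367147 -0.22596819] [ 0.66111804 -0.26036541]
```

Call:
carry_out([
  [0,0,50,0,0,0,0],
  [0,0,90,0,0,0,0],
  [0,0,110,0,0,0,0],
  [0,0,110,0,0,0,0],
  [0,0,110,0,0,0,0],
])

```text
time_s: 47.58
position: [0.6572, -0.2245, 0.0431]
tcp_rot: [2.18, 2.259, 0.002]
ft_force: [-0.1, -0.3, 0.7]
finger_gap: 0.002
```

Call:
carry_out([
  [15,0,0,0,0,0,0],
  [28,0,0,0,0,0,0],
  [32,0,0,0,0,0,0],
  [36,0,0,0,0,0,0],
  [40,0,0,0,0,0,0],
  [44,0,0,0,0,0,0],
  [48,0,0,0,0,0,0],
  [52,0,0,0,0,0,0],
])

```text
time_s: 48.58
position: [0.6539, -0.1725, 0.0413]
tcp_rot: [-2.182, -2.26, 0.0]
ft_force: [0.0, -1.8, 2.7]
finger_gap: -0.0
```

Call:
carry_out([
  [4,0,0,0,0,0,0],
  [8,0,0,0,0,0,0],
  [12,0,0,0,0,0,0],
  [16,0,0,0,0,0,0],
  [20,0,0,0,0,0,0],
  [22,0,0,0,0,0,0],
])

```text
time_s: 49.32
position: [0.653, -0.1515, 0.0413]
tcp_rot: [2.182, 2.259, -0.002]
ft_force: [-0.7, -6.0, 0.7]
finger_gap: 0.001
```

Run:
```python
from h import *
st();cam("scene","s16");cam("wrist","w16")
```

```text
t 49.33 p [ 653.  -151.5   41.3] yaw_y 1.98 tilt [-0.    -0.001 -1.   ] F [-0.7 -6.   0.7] gap 0.1
```

View pics/w16.png

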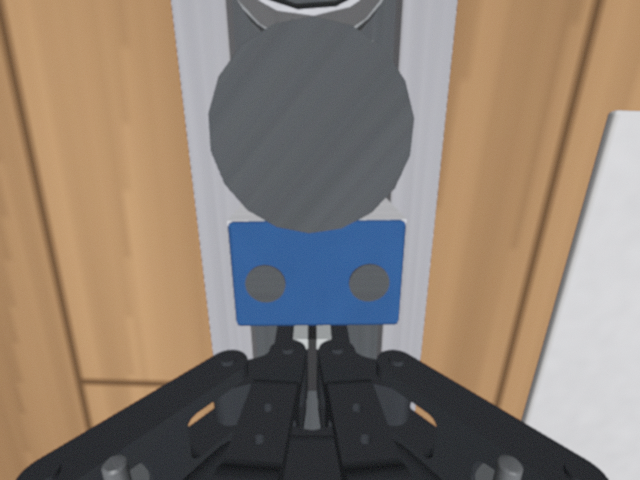

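Call:
carry_out([
  [2,0,0,0,0,0,0],
  [4,0,0,0,0,0,0],
  [6,0,0,0,0,0,0],
  [7,0,0,0,0,0,0],
  [7,0,0,0,0,0,0],
])

```text
time_s: 50.05
position: [0.6527, -0.146, 0.0413]
tcp_rot: [2.183, 2.257, -0.003]
ft_force: [-0.3, -7.7, 1.4]
finger_gap: 0.001
```

Call:
carry_out([
  [1.5,0,0,0,0,0,0],
  [3,0,0,0,0,0,0],
  [3,0,0,0,0,0,0],
])

```text
time_s: 50.42
position: [0.6526, -0.143, 0.0413]
tcp_rot: [2.183, 2.257, -0.003]
ft_force: [-0.6, -8.3, 2.2]
finger_gap: 0.003
```

Call:
carry_out([
  [1.5,0,0,0,0,0,0],
  [3,0,0,0,0,0,0],
  [3,0,0,0,0,0,0],
])

```text
time_s: 50.8
position: [0.6524, -0.1401, 0.0413]
tcp_rot: [2.183, 2.257, -0.004]
ft_force: [-0.1, -7.2, 1.1]
finger_gap: 0.002
```

Call:
carry_out([
  [1,0,0,0,0,0,0],
  [2,0,0,0,0,0,0],
  [2,0,0,0,0,0,0],
])

```text
time_s: 51.18
position: [0.6524, -0.1399, 0.0413]
tcp_rot: [2.183, 2.255, -0.006]
ft_force: [0.9, -11.3, 1.6]
finger_gap: 0.001
```

Call:
carry_out([
  [1,0,0,0,0,0,0],
  [2,0,0,0,0,0,0],
  [2,0,0,0,0,0,0],
])

```text
time_s: 51.55
position: [0.6524, -0.1399, 0.0413]
tcp_rot: [2.184, 2.252, -0.008]
ft_force: [1.0, -15.9, 0.9]
finger_gap: -0.002
```

Run:
```python
from h import *
st();p=cam("scene","s17");f=p["frame"][240:340,200:390];cv2.imwrite("pics/s17.png",cv2.resize(f,None,fx=4,fy=4,interpolation=cv2.INTER_CUBIC)[:,:,::-1])
```

```text
t 51.55 p [ 652.4 -139.9   41.3] yaw_y 1.76 tilt [-0.    -0.007 -1.   ] F [  1.  -15.9   0.9] gap -0.2
```

View pics/s17.png

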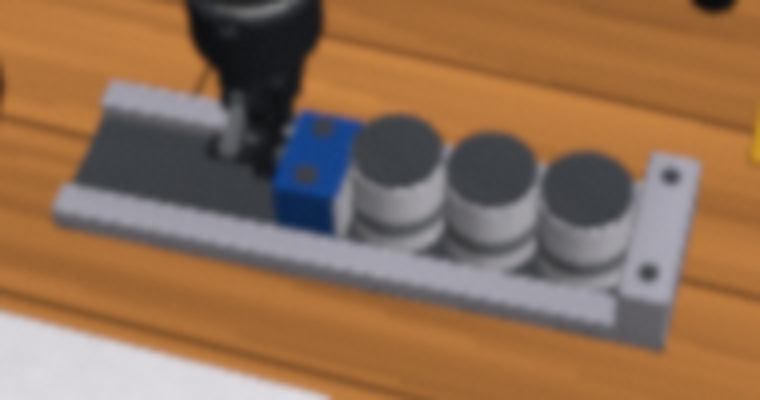

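Call:
carry_out([
  [-5,0,0,0,0,0,0],
  [-25,0,0,0,0,0,0],
  [-45,0,0,0,0,0,0],
  [-45,0,-60,0,0,0,0],
  [-50,0,-120,0,0,0,0],
  [-50,0,-150,0,0,0,0],
  [-50,-60,-150,0,0,0,0],
  [-50,-120,-150,0,0,0,0],
  [-50,-160,-150,0,0,0,0],
  [-50,-160,-150,0,0,0,0],
])

```text
time_s: 52.85
position: [0.4913, -0.1907, 0.1912]
tcp_rot: [-2.184, -2.256, 0.004]
ft_force: [1.6, 0.6, 0.4]
finger_gap: 0.004
```

Run:
```python
from h import *
st();p=cam("top","t18");[print(l) for l in lids(p,.077)]
p=cam("scene","s18");print(p["frame"].shape)
f=p["frame"][240:340,200:390];cv2.imwrite("pics/s18z.png",cv2.resize(f,None,fx=4,fy=4,interpolation=cv2.INTER_CUBIC)[:,:,::-1])
p=cam("wrist","w18")
```

```text
t 52.85 p [ 491.3 -190.7  191.2] yaw_y 1.86 tilt [-0.002 -0.001 -1.   ] F [1.6 0.6 0.4] gap 0.3
(array([346.3, 315.9]), 0.9, (107, 336))
(array([431.8, 320.3]), 0.88, (108, 289))
(array([519.9, 327.8]), 0.9, (107, 241))
(array([642.9,  49.8]), 0.84, (259, 179))
(480, 640, 3)
```

View pics/t18.png

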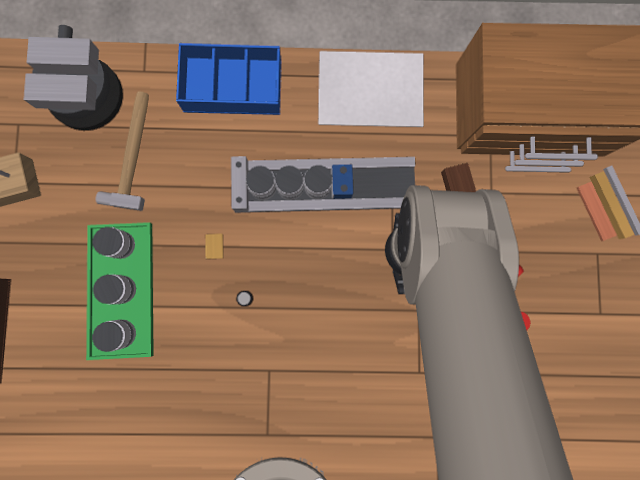

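View pics/s18z.png

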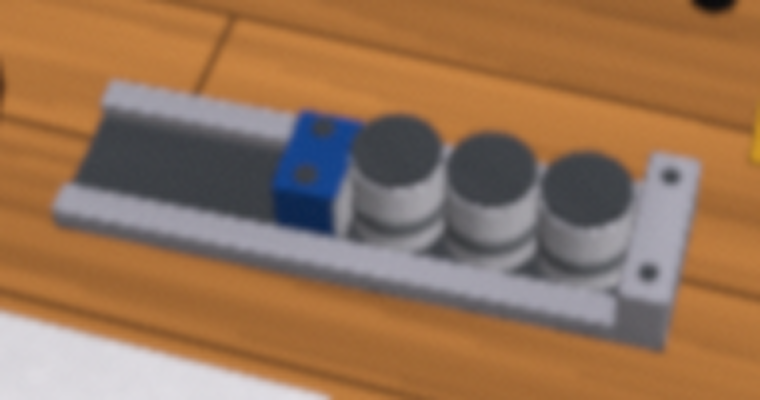

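View pics/s18.png

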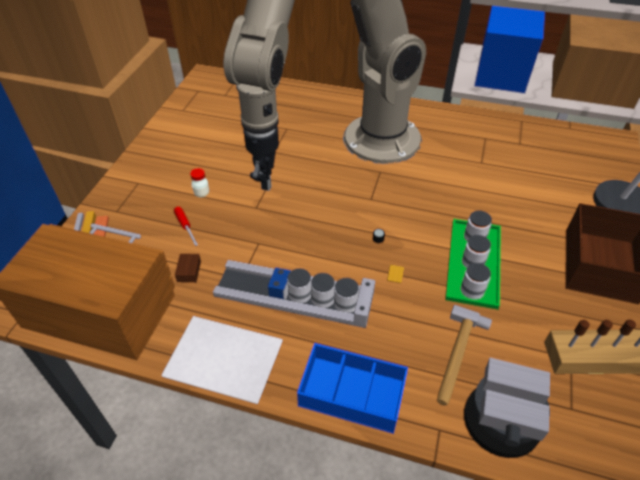

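```bash
python3 -c "
from rig import ctrl
print(ctrl.close_job())"
```

```text
the job is handed in; nothing more can be done
None
```

All six canisters are sorted, the three loaded lids are home, and the jaw is clamped. The job was handed in at about 53 s of the 210 s allowed.

- **Weighing:** Three lifted at 0.8 to 1.2 N, so they are empty. Three lifted at 3.1 to 3.7 N, so they are loaded.
- **Tray:** The three empties stand upright in the green tray with their lids still raised.
- **Lids:** The three loaded canisters are in the rail channel. Each lid was pressed until it stopped hard, with force rising to 26–29 N at the same height for all three (tool at 88 mm).
- **Jaw:** It was pushed last, until the tool stopped moving (to about 0.2 mm) while the force rose to 15.9 N, then left there.
- **Final check:** The last pictures show the three loaded canisters packed between jaw and stop, and the robot clear. The other bench items looked unmoved by eye; from above the arm hid part of the jar and hand tool.

No check failed. The camera networks often missed the canisters, so I located them by colour and calibration instead; views from the different cameras agreed to within about 5 mm. No canister was seen to be knocked aside.

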